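# Close out a mixer repair: tools home, lamp clear, test run

### The arm

A 6-joint arm with a two-finger parallel gripper is mounted at the origin on a cart in front of the work surface, level with it; the furniture and walls round the work are solid. World frame = base frame: x ahead of the robot, y to its left, z up, the work surface at z = 0. Lengths are in m, angles in rad, forces in N, time in s.
With the tool pointing down it reaches from about 0.15 to 0.775 m from the base axis. Payload 6.1 kg.
Tool frame: the origin (TCP) lies between the finger pads; the fingertips stand 19 mm ahead of it and the grasp point (between the pads) is the TCP (arm.tip_extent is the z of the fingertips in the tool frame, in m); z points along the fingers, y is the line along which they close (so a half turn about z gives the same grasp; the last joint's range is limited). The gripper opens to 85 mm and grips with 20 to 120 N. Pads are 22 mm wide; open, the fingers measure 114 mm over their backs; the gripper's body (76 mm by 85 mm) begins 54 mm behind the grasp point. The pads swing forward as they close: fully open they stand 13 mm farther back than shut.
Start: joints at [1.267, 0.126, -0.04, 1.405, 0, 1.571], TCP at [0.157, 0.501, 0.25] pointing down, gripper open.
Joint ranges: [-2.72, 2.72], [-0.95, 1.95], [-1.27, 1.35], [-1.78, 2.02], [-1.46, 1.47], [-3.14, 3.14]. Speed limits (rad/s): [2.39, 2.39, 3.01, 3.14, 3.14, 3.14].

### API

Orientations are given as a rotation vector (axis times angle).
In Python, from workcell import arm gives the robot as it stands. The module is installed in compiled form; this text tells all that it offers.
- The arm moves only by the tool servo_tool, never from a script. Its arguments are lists of equal length, an entry for each row: "rotation": the turn, a rotation vector about the tool's x, y, z in units of 6 degrees (1.0 is 6 degrees), a list of three; "slide": the shift along the tool's x, y, z in units of 30 mm (1.0 is 30 mm), a list of three; "fingers": the closure in counts, from 0 (fully open) to 255 (shut). A call has 1 to 8 rows; each row is the pose to reach, as a shift and turn from the pose commanded when the call began, along the tool's axes at that moment; what a row does not reach only later rows make up. A row lasts 1/12 s, in which the tool goes at most 41.7 mm and 7.16 degrees, less where a joint would pass 70% of its speed; a pose out of reach is approached as far as the arm can. A call with a gripper value outside its range is refused whole. The fingers move at their own pace and stop on an object; the grip force is fixed at half the most. Time passes only in rows, so rows that repeat a pose let the fingers close. It gives the time, the measured TCP pose, the force, the opening and the grip force at its end, in the units of the state.
- arm.observe(): the state, without advancing time (a new reading comes with each control period).
- arm.grab_frame(name): name is "scene" or "top" or "wrist"; returns a dict with "pixels" (384x512x3 uint8, red, green, blue), "K" (3x3 intrinsics, pixels), "extrinsics" (4x4, takes a point from world to camera coordinates). Camera axes: x right, y down, z forward; pixel columns grow to the right and rows downward; lengths in m; the calibration is good to about 2 mm. A picture is of the moment at which its call begins. There is no depth.
- arm.close_job(): hands the job in; it is judged then, once.
The state is a dict: "t": time; "joint_pos": joint angles; "dq": joint speeds; "joint_efforts": joint torques, N m; "position": TCP position; "tcp_rot": TCP orientation; "ft_force": force on the tool from outside, world axes, zero at the start; "torque": the same for the moment, N m; "finger_gap": opening from 0.0 (shut) to 1.0 (fully open); "grasp_force": force on a finger pad.
Only numpy, scipy, OpenCV 4.12 (cv2) and the standard library are available. Lean on these libraries where they do the work, as an engineer would, in place of code of your own. Each camera call takes 0.05 s, during which the arm holds its last target. There are 200 camera calls.

### The job

The bench mixer has been repaired: put every tool that still lies on the bench back into its own cut-out in the foam tool tray, fully down, and swing the lamp to the left until it is well clear of the mixer. Only then test the mixer: take the closed jar from its stand, hold it upright in the mixer's cup, press it down until the cup is right at the bottom and keep it there for about a second, then put the jar back into its bay. Leave everything else on the bench where it is.

Things in the scene. Friction and masses are not known exactly. Their poses are not given: they have to be found in the camera images.
- tray: Fixed steel tray, 262 x 298 mm, walls 26 mm high, with five foam inserts 58 mm wide side by side in any order. Their tops are 23 mm above the bench, cut out 12 mm deep to the outline of one tool each (pale floor 11 mm above the bench). A dark finger groove 54 mm wide in x, 5 mm deeper still, crosses all five under the grip points. Origin on the bench, 7 mm beyond the middle in x.
- screwdriver_grip (a point): Screwdriver with a thick handle and a thin round shaft, 197 mm long, lying down. None from the start = not out. The point is on its axis where to grip it, 40 mm into the handle (handle 99 mm long, 26 to 29 mm thick), 15 mm above the surface it lies on. x runs along the tool to the tip of the shaft (138 mm ahead); the end of the handle is 58 mm behind.
- wrench_grip (a point): Large steel spanner, 180 mm long, ring 38 mm across at one end, open jaw 40 mm wide at the other, lying flat; flat shank 16 mm wide and 10 mm thick. None from the start = not out. The point is in the middle of the shank's thickness, 5 mm above the surface, where to grip it; x runs along it to the open jaw (end 105 mm ahead; ring end 75 mm behind).
- wrench_small_grip (a point): Small steel spanner of the same kind, 140 mm long, ring 28 mm across, jaw 30 mm wide, lying flat; shank 12 mm wide and 8 mm thick. None from the start = not out. The point is in the middle of the shank's thickness, 4 mm above the surface, where to grip it; x runs along it to the open jaw (end 80 mm ahead; ring end 60 mm behind).
- cutter_grip (a point): Box cutter, 155 mm long, body 24 mm wide and 13 mm thick with a narrow slide on top (to 20 mm). None from the start = not out. The point is at the middle of its length, 6.5 mm above the surface it lies on; x runs along it to the blade end.
- marker_grip (a point): Felt marker, 135 mm long, 17 mm wide, 16 mm high. None from the start = not out. The point is on its axis at mid length, 8 mm above the surface; x runs along it to one end.
- slot_screwdriver_rest (a point): Cut-out of the screwdriver, 5 mm to spare all round: A part 38 mm wide for the handle, near the robot, and a slot 20 mm across for the shaft. The point lies over the middle of the finger groove, 15 mm above the floor of the cut-out, where screwdriver_grip comes to lie when the screwdriver is fully home; x along the cut-out towards the working end (away from the robot), z up.
- slot_wrench_rest (a point): Cut-out of the large spanner, 5 mm to spare all round: 27 mm wide, widening to 49 mm for the ring near the robot and to 51 mm for the jaw at the far end. The point lies over the middle of the finger groove, 5 mm above the floor of the cut-out, where wrench_grip comes to lie when the large spanner is fully home; x along the cut-out towards the working end (away from the robot), z up.
- slot_cutter_rest (a point): Cut-out of the box cutter, 5 mm to spare all round: Straight, 166 mm long and 34 mm wide. The point lies over the middle of the finger groove, 6.5 mm above the floor of the cut-out, where cutter_grip comes to lie when the box cutter is fully home; x along the cut-out towards the working end (away from the robot), z up.
- slot_marker_rest (a point): Cut-out of the marker, 5 mm to spare all round: Straight, 148 mm long and 27 mm wide. The point lies over the middle of the finger groove, 8 mm above the floor of the cut-out, where marker_grip comes to lie when the marker is fully home; x along the cut-out towards the working end (away from the robot), z up.
- slot_wrench_small_rest (a point): Cut-out of the small spanner, 5 mm to spare all round: 23 mm wide, 39 mm for the ring near the robot and 41 mm for the jaw at the far end. The point lies over the middle of the finger groove, 4 mm above the floor of the cut-out, where wrench_small_grip comes to lie when the small spanner is fully home; x along the cut-out towards the working end (away from the robot), z up.
- mixer: Touch mixer, grey box 140 x 120 mm, 60 mm high, fixed on the bench, with a black rubber cup on top of its middle. Origin on the bench under the cup.
- mixer_cup (a joint): How far the cup is pressed down, m: 0 up, 0.010 at the bottom stop. It is sprung: about 6 N starts it moving, about 12 N brings it to the bottom; it rises again when let go.
- cup_floor (a point): Middle of the cup's inner floor (moves with the cup; 73 mm above the bench when up). The cup is 78 mm wide inside, its rim 7 mm above this floor.
- lamp_knob (a point): Upright black knob, 20 mm thick, 40 mm tall, on the middle of the round white lamp head (108 mm across); point on its axis, 11 mm below its top, 29 mm above the head. x is level, along the arm to its upright pivot axis 233 mm away; the arm, 37 mm below, starts over the mixer, swings 1 rad clockwise (from above) to a stop and stays where left. It is clear once 140 mm from the mixer's middle.
- jar_stand: Wooden stand 170 x 86 mm, walls 28 mm high and 5 mm thick, fixed on the bench; two square bays one behind the other (x away from the robot). The near bay is the test jar's, in the far bay stands the empty glass jar.
- jar_bay (a point): Middle of the floor of the test jar's bay, about 78 x 76 mm inside, 5 mm above the bench.
- test_jar: The test jar: closed glass jar with a dark screw lid, 62 mm wide, 108 mm tall, about 0.3 kg. Origin in the middle of its underside, z up.
- empty_jar: Open empty glass jar, 59 mm wide, 83 mm tall, in the far bay of the stand; to be left alone.
- keys: Bunch of keys lying left of the mixer; to be left alone.
- tape: Roll of brown tape behind the mixer; to be left alone.
- can: Drinks can, 124 mm tall, at the back; to be left alone.
- timer: White wind-up timer behind the stand; to be left alone.

How it is judged:
On the way, in this order (a step that is already met when the one before it is completed fails the run):
1. every tool that was out lies home in its own cut-out and the lamp is swung clear of the mixer (horizontal distance between screwdriver_grip and slot_screwdriver_rest below 0.01 m and z of screwdriver_grip in the frame of slot_screwdriver_rest between -0.006 and 0.006 m and angle between the x axis of screwdriver_grip and the x axis of slot_screwdriver_rest, either way round below 0.15 rad and horizontal distance between wrench_grip and slot_wrench_rest below 0.01 m and z of wrench_grip in the frame of slot_wrench_rest between -0.006 and 0.006 m and angle between the x axis of wrench_grip and the x axis of slot_wrench_rest, either way round below 0.1 rad and horizontal distance between cutter_grip and slot_cutter_rest below 0.01 m and z of cutter_grip in the frame of slot_cutter_rest between -0.006 and 0.006 m and angle between the x axis of cutter_grip and the x axis of slot_cutter_rest, either way round below 0.1 rad and horizontal distance between marker_grip and slot_marker_rest below 0.01 m and z of marker_grip in the frame of slot_marker_rest between -0.006 and 0.006 m and angle between the x axis of marker_grip and the x axis of slot_marker_rest, either way round below 0.1 rad and horizontal distance between wrench_small_grip and slot_wrench_small_rest below 0.01 m and z of wrench_small_grip in the frame of slot_wrench_small_rest between -0.006 and 0.006 m and angle between the x axis of wrench_small_grip and the x axis of slot_wrench_small_rest, either way round below 0.1 rad and horizontal distance between lamp_knob and mixer above 0.14 m), for 0.4 s.
2. the held jar presses the mixer's cup fully down, upright, for 0.8 s, the lamp clear (value of joint mixer_cup above 0.0085 m and contact force between test_jar and mixer above 4 N and contact force between test_jar and the fingers above 1 N and horizontal distance between test_jar and cup_floor below 0.015 m and angle between test_jar's own z axis and vertical below 0.2 rad and horizontal distance between lamp_knob and mixer above 0.14 m), for 0.8 s.
At the end, for the whole second after the job is handed in: Each tool that was out rests in its own cut-out (grip point within 10 mm, 6 mm in height, axis within 0.1 rad, screwdriver 0.15); lamp knob 140 mm or more from the mixer's middle; the jar stands upright on the floor of its bay, within 14 mm of the middle; the cup is up; all is still (all of step 1 and horizontal distance between test_jar and jar_bay below 0.014 m and z of test_jar in the frame of jar_bay below 0.006 m and angle between test_jar's own z axis and vertical below 0.1 rad and linear speed of test_jar below 0.02 m/s and value of joint mixer_cup below 0.002 m); the robot touches nothing.
It fails at once if one of the other things on the bench is knocked away (more than 50 mm) (distance of any of keys, tape, can, timer, empty_jar from where it was at the start of the episode above 0.05 m).
It fails at once if the jar is tipped over (angle between test_jar's own z axis and vertical above 0.7 rad).
Of screwdriver, wrench, cutter, marker, wrench_small only 3 to 5 are there at a start; the rules pass over those that are not, and their reading is None.
At some moment in a run one of screwdriver, wrench, cutter, marker, wrench_small may be knocked a few centimetres aside while the robot is not near it.
It also fails if it takes over 210 s, if anything falls off the work surface, if the arm or the gripper's body presses on something with over 40 N, if the wrist force passes 120 N, or if a joint passes its speed limit or range.

## Working session

There is one attempt and no reset: what is moved stays moved. The work goes in short steps, Python scripts to look and compute and a tool call to move; the robot and the scene stay as the last step left them, time stands still between calls to the robot, and variables do not carry over. Pictures are saved under pics/ and viewed, at most 14 in all, crops included, and the job is handed in when it is done.

Besides the shell and the picture viewer there is one more tool, called by a JSON object that holds its "method" and its "body", one argument or row to a line. servo_tool: Moves the arm, as the interface text tells. Its arguments: {"type":"object","properties":{"rotation":{"type":"array"},"slide":{"type":"array"},"fingers":{"type":"array"}},"required":["rotation","slide","fingers"]}

```bash
mkdir -p pics && cat > h.py <<'E'
import numpy as np, cv2
from workcell import arm
from scipy.spatial.transform import Rotation as R
def ray(f,u,v,z):
    K=f["K"];E=f["extrinsics"];Rm=E[:3,:3];t=E[:3,3]
    c=-Rm.T@t; d=Rm.T@np.linalg.inv(K)@np.array([u,v,1.]); return c+d*(z-c[2])/d[2]
def proj(f,p):
    q=f["extrinsics"]@np.append(p,1.); q=f["K"]@q[:3]; return q[:2]/q[2]
def grab(n,save=None):
    f=arm.grab_frame(n)
    if save: cv2.imwrite(f"pics/{save}.png",f["pixels"][:,:,::-1])
    return f
def to(p,yaw=None):
    """shift and turn in the servo units to go to p with the tool down, y axis at yaw"""
    s=arm.observe(); r=R.from_rotvec(s["tcp_rot"]); 
    d=r.inv().apply(np.array(p)-s["position"])/0.03
    out=[np.round(d,2).tolist()]
    if yaw is not None:
        x=np.array([np.sin(yaw),-np.cos(yaw),0]);y=np.array([np.cos(yaw),np.sin(yaw),0]);z=np.array([0,0,-1.])
        best=None
        for sg in(1,-1):
            T=np.stack([sg*np.cross(y,z),sg*y,z],1)
            w=(r.inv()*R.from_matrix(T)).as_rotvec()/np.deg2rad(6)
            if best is None or np.linalg.norm(w)<np.linalg.norm(best): best=w
            out.append(np.round(w,2).tolist())
    return out
E
python3 - <<'E'
from h import *
for n in("scene","top"):
    f=grab(n,n+"0"); print(n,f["K"].tolist(),np.round(f["extrinsics"],3).tolist())
    cv2.imwrite(f"pics/{n}0b.png",cv2.resize(f["pixels"][:,:,::-1],(800,600),interpolation=cv2.INTER_CUBIC))
s=arm.observe();print(s, arm.tip_extent)
E
```

```text
scene [[370.0395941485083, 0.0, 252.02879855121012], [0.0, 370.0395941485083, 193.56070398929052], [0.0, 0.0, 1.0]] [[0.685, -0.728, 0.016, -0.45], [-0.519, -0.504, -0.69, 0.438], [0.511, 0.464, -0.723, 0.923], [0.0, 0.0, 0.0, 1.0]]
top [[418.0664047834747, 0.0, 253.59152235635332], [0.0, 418.0664047834747, 190.69439368484], [0.0, 0.0, 1.0]] [[-0.185, -0.983, 0.002, 0.096], [-0.959, 0.18, -0.219, 0.612], [0.215, -0.043, -0.976, 1.294], [0.0, 0.0, 0.0, 1.0]]
{'t': 0.1, 'joint_pos': array([ 1.26700154e+00,  1.26282474e-01, -4.04855124e-02,  1.40543114e+00,
       -1.96178793e-05,  1.57081087e+00]), 'dq': array([ 1.01994527e-03, -1.54695659e-03,  3.81963055e-03, -5.02872912e-04,
        1.23774128e-04,  5.79736954e-05]), 'joint_efforts': array([-5.83797714e-05, -4.36903489e+01,  3.53607917e+01,  1.37920366e-02,
        1.09356026e-04, -8.32501598e-06]), 'position': array([0.15695076, 0.50062375, 0.2496357 ]), 'tcp_rot': array([-4.75360060e-01, -3.10522474e+00,  2.18266501e-03]), 'ft_force': array([-0.03809445, -0.27965871, -0.12890278]), 'torque': array([-0.01491121,  0.00488344, -0.05861818]), 'grasp_force': 0.0, 'finger_gap': 0.9986597020316698} 0.019
```

View pics/top0b.png

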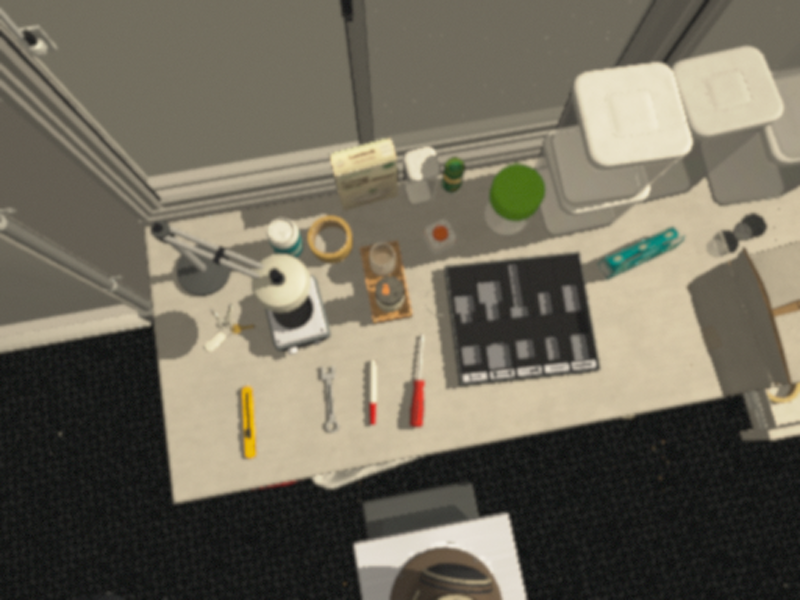

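View pics/scene0b.png

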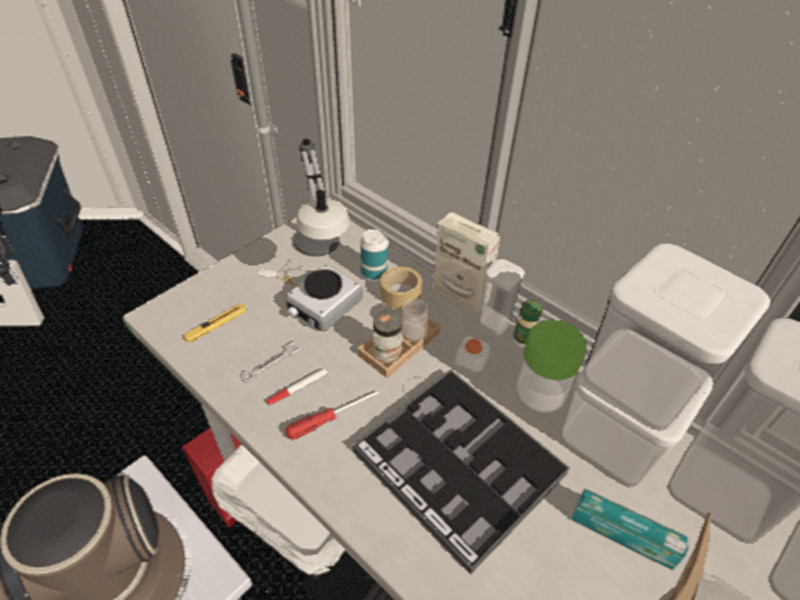

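The top view shows four tools out: cutter (248,422), a spanner (328,400), marker (373,392) and screwdriver (418,382). The tray is at (522,318), the lamp head over the mixer at (283,283), and the stand at (387,282). I'll rectify the tool and tray areas to metric scale next.

```bash
cat >> h.py <<'E'
def rect(f,x0,x1,y0,y1,z,ppm):
    """metric picture of the plane at z: rows fall with x, columns fall with y (ppm pixels per m)"""
    W=int((y1-y0)*ppm);H=int((x1-x0)*ppm)
    src=np.float32([proj(f,[x,y,z]) for x,y in((x1,y1),(x1,y0),(x0,y0),(x0,y1))])
    M=cv2.getPerspectiveTransform(src,np.float32([[0,0],[W,0],[W,H],[0,H]]))
    return cv2.warpPerspective(f["pixels"],M,(W,H),flags=cv2.INTER_CUBIC)
E
python3 - <<'E'
from h import *
f=grab("top")
for n,u,v,z in(("cutter",248,422,.0065),("wr",328,400,.005),("mk",373,392,.008),("sd",418,400,.015),("tray",522,318,.011),("traytl",446,266,.026),("traytr",578,254,.026),("traybr",597,370,.026),("traybl",456,385,.026),("mixer",297,310,.073),("stand",387,282,.03),("lamp",283,283,.2)):
    print(n,np.round(ray(f,u*.64,v*.64,z),3))
a=rect(f,.10,.50,-.30,0.05,.011,1500); b=rect(f,.10,.45,0.0,.5,.005,1500)
cv2.imwrite("pics/ra.png",a[:,:,::-1]);cv2.imwrite("pics/rb.png",b[:,:,::-1])
E
```

```text
cutter [0.429 0.333 0.006]
wr [0.443 0.161 0.005]
mk [0.441 0.065 0.008]
sd [ 0.407 -0.025  0.015]
tray [ 0.538 -0.28   0.011]
traytl [ 0.678 -0.14   0.026]
traytr [ 0.652 -0.429  0.026]
traybr [ 0.398 -0.406  0.026]
traybl [ 0.422 -0.108  0.026]
mixer [0.631 0.188 0.073]
stand [ 0.666 -0.007  0.03 ]
lamp [0.658 0.192 0.2  ]
```

```bash
python3 - <<'E'
from h import *
f=grab("top")
a=rect(f,.38,.70,-.45,-.08,.011,1500); b=rect(f,.29,.55,-.06,.40,.006,1500)
cv2.imwrite("pics/ra.png",cv2.copyMakeBorder(a[:,:,::-1],0,0,0,0,0));cv2.imwrite("pics/rb.png",b[:,:,::-1])
c=np.full((600,800,3),128,np.uint8); 
A=cv2.resize(a,(480,415)); B=cv2.resize(b,(310,175)); 
print(a.shape,b.shape)
E
```

```text
(479, 555, 3) (390, 690, 3)
```

View pics/ra.png

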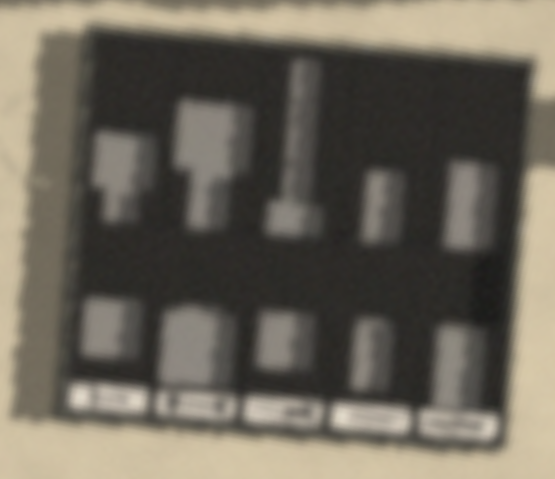

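View pics/rb.png

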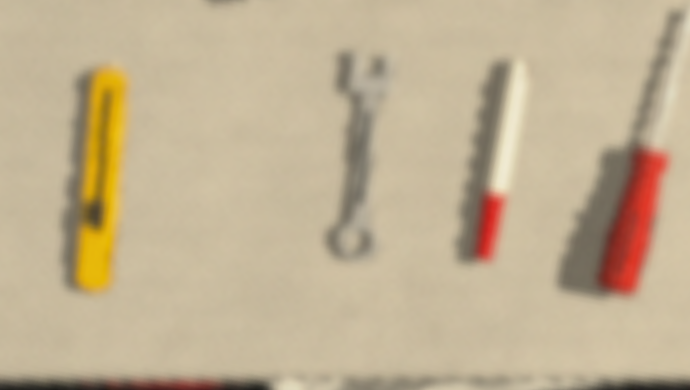

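Spanner measures about 137 mm, so it is the small one. Cut-outs from left to right: small spanner, large spanner, screwdriver, marker, cutter. Next I'll measure precisely.

```bash
cat >> h.py <<'E'
def axis(f,mask,z):
    """minAreaRect of the largest blob in mask on plane z: centre, axis angle, (long, short)"""
    n,l,st,_=cv2.connectedComponentsWithStats(mask.astype(np.uint8))
    k=1+np.argmax(st[1:,4]); v,u=np.where(l==k)
    P=np.array([ray(f,a,b,z)[:2] for a,b in zip(u,v)])
    (c,s,a)=cv2.minAreaRect((P*1000).astype(np.float32)); a=np.deg2rad(a)
    if s[1]>s[0]: a+=np.pi/2; s=s[::-1]
    a=(a+np.pi/2)%np.pi-np.pi/2
    return np.round(np.array(c)/1000,4),round(a,3),np.round(s,1),len(u),P
def masks(f):
    h=cv2.cvtColor(f["pixels"],cv2.COLOR_RGB2HSV).astype(int);H,S,V=h[...,0],h[...,1],h[...,2]
    return H,S,V
E
python3 - <<'E'
from h import *
f=grab("top");H,S,V=masks(f)
yy,xx=np.mgrid[:384,:512]
def box(x0,x1,y0,y1): # in 800x600
    return (xx>x0*.64)&(xx<x1*.64)&(yy>y0*.64)&(yy<y1*.64)
print("cutter",axis(f,box(225,275,375,470)&(S>170)&(H>15)&(H<32),.010)[:4])
print("sd handle",axis(f,box(400,435,370,440)&(S>150)&((H<10)|(H>170)),.015)[:4])
print("mk red",axis(f,box(360,385,380,430)&(S>150)&((H<10)|(H>170)),.010)[:4])
print("mk white",axis(f,box(355,387,350,405)&(V>195)&(S<60),.010)[:4])
print("tray",axis(f,box(435,610,240,395)&(V<75),.024)[:4])
for z in(.011,):
  m=box(435,610,240,395)&(V>85)&(V<175)&(S<45)
  n,l,st,c=cv2.connectedComponentsWithStats(m.astype(np.uint8))
  for k in range(1,n):
    if st[k,4]>25:
        p=axis(f,l==k,z); print("pale",p[:4])
print(f["pixels"][250:252,205:215].tolist()[0])
w=grab("wrist","w0"); print(w["K"][0,0],np.round(w["extrinsics"],3).tolist())
print([np.round(ray(w,u,v,0)[:2],3) for u,v in((0,0),(511,0),(511,383),(0,383))])
E
```

```text
cutter (array([0.4296, 0.3321]), np.float64(-0.089), array([142.6,  21.6]), 276)
sd handle (array([ 0.4017, -0.0206]), np.float64(-0.195), array([90.7, 22.8]), 192)
mk red (array([0.3983, 0.0749]), np.float64(-0.179), array([35.5,  6.6]), 36)
mk white (array([0.4713, 0.0637]), np.float64(-0.183), array([112.4,  63.4]), 488)
tray (array([ 0.5494, -0.2738]), np.float64(1.495), array([294.6, 231.9]), 4220)
pale (array([ 0.62  , -0.4819]), np.float64(-0.258), array([57.9, 27.5]), 84)
pale (array([ 0.6002, -0.28  ]), np.float64(-0.161), array([112.5,  27.7]), 134)
pale (array([ 0.5899, -0.2173]), np.float64(-0.075), array([83.4, 44.1]), 228)
pale (array([ 0.5619, -0.3898]), np.float64(-0.084), array([56.8, 24.3]), 117)
pale (array([ 0.5634, -0.3309]), np.float64(-0.097), array([45.7, 17.4]), 66)
pale (array([ 0.5821, -0.1577]), np.float64(-0.206), array([58.8, 33.9]), 137)
pale (array([ 0.4503, -0.2677]), np.float64(1.497), array([301.6,  81.7]), 850)
pale (array([ 0.4626, -0.3238]), np.float64(-0.098), array([47.3, 18.6]), 76)
pale (array([ 0.4714, -0.2659]), np.float64(-0.186), array([37. , 30.1]), 97)
pale (array([ 0.4808, -0.1507]), np.float64(-0.067), array([39.8, 32.6]), 111)
[[193, 179, 153], [169, 158, 134], [139, 130, 111], [129, 122, 107], [130, 125, 109], [124, 120, 107], [146, 139, 124], [182, 171, 150], [198, 185, 159], [201, 187, 159]]
326.7928614745123 [[0.299, 0.954, -0.001, -0.526], [0.916, -0.287, 0.279, -0.037], [0.266, -0.084, -0.96, 0.378], [0.0, 0.0, 0.0, 1.0]]
[array([-0.078,  0.31 ]), array([0.077, 0.804]), array([0.572, 0.762]), array([0.354, 0.066])]
```

View pics/w0.png

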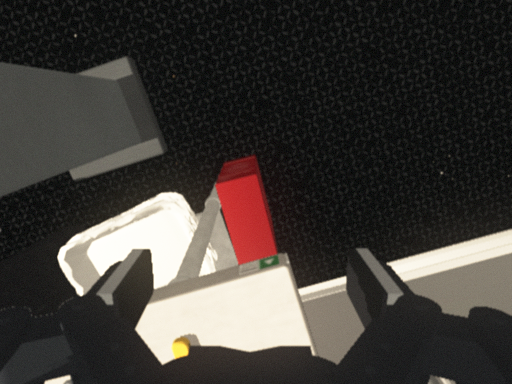

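```bash
cat >> h.py <<'E'
def tri(f,a,g,b):
    A=[]
    for F,(u,v) in((f,a),(g,b)):
        P=F["K"]@F["extrinsics"][:3]; A+= [u*P[2]-P[0],v*P[2]-P[1]]
    X=np.linalg.svd(np.array(A))[2][-1]; return X[:3]/X[3]
E
python3 - <<'E'
from h import *
f=grab("top");g=grab("scene")
a=f["pixels"][125:235,90:270]; b=g["pixels"][80:260,165:305]
c=np.zeros((560,800,3),np.uint8)
A=cv2.resize(a,None,fx=2.7,fy=2.7,interpolation=cv2.INTER_CUBIC);B=cv2.resize(b,None,fx=2.2,fy=2.2,interpolation=cv2.INTER_CUBIC)
print(A.shape,B.shape)
c[:A.shape[0],:A.shape[1]]=A;c[:B.shape[0],490:490+B.shape[1]]=B[:,:310]
cv2.imwrite("pics/lamp.png",c[:,:,::-1])
E
```

```text
(297, 486, 3) (396, 308, 3)
```

View pics/lamp.png

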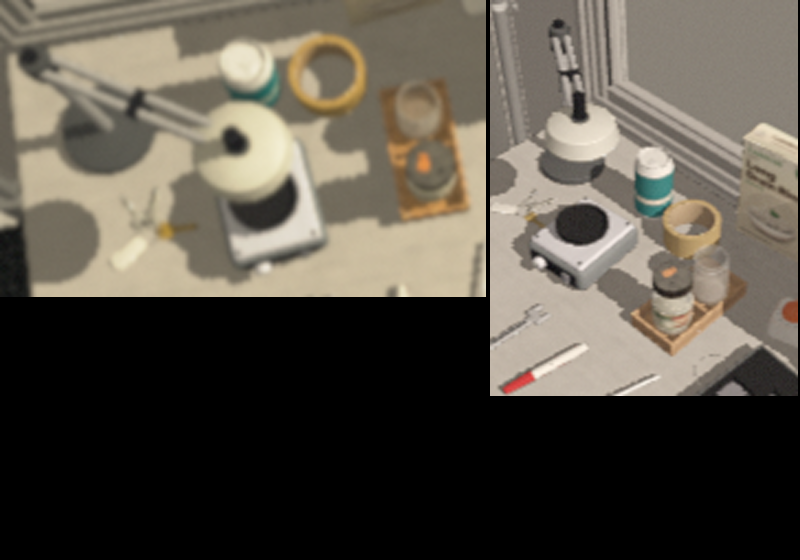

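```bash
python3 - <<'E'
from h import *
print(to([.33,.25,.25]), to([.65,-.22,.25],1.48))
E
```

```text
[[-8.0, -6.25, 0.01]] [[-22.87, -18.01, 0.01], [-0.0, -0.0, -2.03], [-0.0, 0.0, 27.97]]
```

{"method": "servo_tool", "body": {
  "rotation": [
    [0,0,0],
    [0,0,0],
    [0,0,0],
    [0,0,0],
    [0,0,0],
    [0,0,0],
    [0,0,0],
    [0,0,0]
  ],
  "slide": [
    [-8,-6,0],
    [-8,-6,0],
    [-8,-6,0],
    [-8,-6,0],
    [-8,-6,0],
    [-8,-6,0],
    [-8,-6,0],
    [-8,-6,0]
  ],
  "fingers": [0,0,0,0,0,0,0,0]
}}

```text
t: 1.07
position: [0.3344, 0.2533, 0.2506]
tcp_rot: [0.484, 3.102, -0.001]
ft_force: [-0.2, 0.2, -0.1]
finger_gap: 0.996
grasp_force: 0.0
```

{"method": "servo_tool", "body": {
  "rotation": [
    [0,0,0],
    [0,0,0],
    [0,0,0],
    [0,0,0],
    [0,0,0],
    [0,0,0],
    [0,0,0],
    [0,0,0]
  ],
  "slide": [
    [-8,-6,0],
    [-8,-6,0],
    [-8,-6,0],
    [-8,-6,0],
    [-8,-6,0],
    [-8,-6,0],
    [-8,-6,0],
    [-8,-6,0]
  ],
  "fingers": [0,0,0,0,0,0,0,0]
}}

```text
t: 1.73
position: [0.5101, 0.0098, 0.2496]
tcp_rot: [0.482, 3.103, -0.002]
ft_force: [0.0, 0.4, -0.8]
finger_gap: 1.003
grasp_force: 0.0
```

{"method": "servo_tool", "body": {
  "rotation": [
    [0,0,-2],
    [0,0,-2],
    [0,0,-2],
    [0,0,-2],
    [0,0,-2],
    [0,0,-2],
    [0,0,-2],
    [0,0,-2]
  ],
  "slide": [
    [-6.8,-6,0],
    [-6.8,-6,0],
    [-6.8,-6,0],
    [-6.8,-6,0],
    [-6.8,-6,0],
    [-6.8,-6,0],
    [-6.8,-6,0],
    [-6.8,-6,0]
  ],
  "fingers": [0,0,0,0,0,0,0,0]
}}

```text
t: 2.4
position: [0.6498, -0.2226, 0.2478]
tcp_rot: [-0.154, -3.136, 0.0]
ft_force: [-0.2, 0.4, -0.4]
finger_gap: 0.999
grasp_force: 0.0
```

```bash
python3 - <<'E'
from h import *
f=grab("top");g=grab("scene");w=grab("wrist","w1")
print("knobtop",tri(f,(177,174),g,(206,123)),"cup",tri(f,(188.1,199.1),g,(207.3,181.4)),"lid",tri(f,(249.3,186.1),g,(247.7,204.1)))
print(arm.observe()["position"])
E
```

```text
knobtop [0.64536905 0.18466883 0.32030535] cup [0.63037333 0.19291901 0.07900784] lid [ 0.62550726 -0.00630655  0.12031387]
[ 0.64803893 -0.21819013  0.24984475]
```

View pics/w1.png

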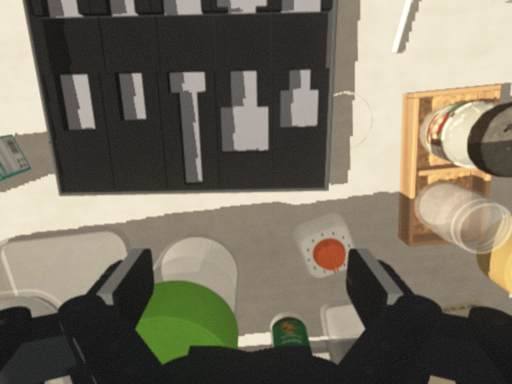

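The camera looks under the TCP and shows only the far half of the tray, with jaw and shaft ends at rows 72–185. I'll back off about 140 mm and raise slightly to see all of it.

{"method": "servo_tool", "body": {
  "rotation": [
    [0,0,0],
    [0,0,0],
    [0,0,0],
    [0,0,0],
    [0,0,0],
    [0,0,0],
    [0,0,0],
    [0,0,0]
  ],
  "slide": [
    [5,1,-1],
    [5,1,-1],
    [5,1,-1],
    [5,1,-1],
    [5,1,-1],
    [5,1,-1],
    [5,1,-1],
    [5,1,-1]
  ],
  "fingers": [0,0,0,0,0,0,0,0]
}}

```text
t: 3.22
position: [0.5023, -0.1744, 0.2801]
tcp_rot: [0.146, 3.138, 0.0]
ft_force: [0.5, 0.5, 0.2]
finger_gap: 1.003
grasp_force: 0.0
```

```bash
python3 - <<'E'
from h import *
w=grab("wrist","w2")
V=w["pixels"].max(2)
r=rect(w,.40,.70,-.45,-.08,.011,1500);cv2.imwrite("pics/rt.png",r[:,:,::-1])
H,S,V=masks(w)
m=(V>95)&(S<60)
n,l,st,c=cv2.connectedComponentsWithStats(m.astype(np.uint8))
for k in range(1,n):
    if 200<st[k,4]<8000:
        p=axis(w,l==k,.011); 
        if -.45<p[0][1]<-.1 and .4<p[0][0]<.7: print(p[:4],c[k].round())
print(arm.observe()["position"])
E
```

```text
(array([ 0.4336, -0.1484]), np.float64(1.509), array([53.2, 17.1]), 708) [266.  99.]
(array([ 0.4241, -0.2676]), np.float64(1.477), array([54.1, 16.6]), 646) [164. 101.]
(array([ 0.429 , -0.2081]), np.float64(1.501), array([53.5, 17. ]), 653) [214. 100.]
(array([ 0.4151, -0.3872]), np.float64(1.477), array([54.1, 16.7]), 651) [ 59. 103.]
(array([ 0.4196, -0.3274]), np.float64(1.477), array([54. , 16.7]), 714) [111. 102.]
(array([ 0.4542, -0.3801]), np.float64(-0.072), array([55.5, 17. ]), 639) [ 73. 135.]
(array([ 0.4689, -0.2095]), np.float64(-0.093), array([52.8, 48.1]), 1563) [220. 133.]
(array([ 0.463 , -0.3247]), np.float64(-0.196), array([47.9, 20.5]), 369) [123. 139.]
(array([ 0.4809, -0.1519]), np.float64(-0.066), array([38.4, 37.8]), 852) [269. 140.]
(array([ 0.4731, -0.2633]), np.float64(-0.093), array([36.9, 24.5]), 616) [173. 142.]
(array([ 0.5903, -0.2129]), np.float64(-0.101), array([83.3, 39.3]), 1255) [226. 235.]
(array([ 0.5821, -0.1545]), np.float64(-0.066), array([58.6, 29.6]), 756) [271. 223.]
(array([ 0.5635, -0.3285]), np.float64(-0.111), array([46.3, 12.7]), 288) [133. 218.]
(array([ 0.6014, -0.2771]), np.float64(-0.17), array([116.8,  23.8]), 559) [180. 227.]
(array([ 0.5637, -0.3865]), np.float64(-0.093), array([54.7, 20.5]), 505) [ 88. 221.]
(array([ 0.6398, -0.3649]), np.float64(-0.628), array([98.2, 24.1]), 554) [117. 276.]
[ 0.50241333 -0.17465291  0.27975093]
```

View pics/rt.png

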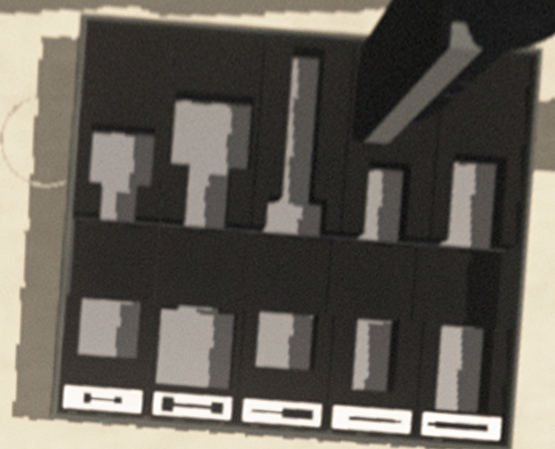

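```bash
python3 - <<'E'
from h import *
w=grab("wrist");E=w["extrinsics"];C=-E[:3,:3].T@E[:3,3];print(C)
L=np.array([[.4336,-.1484],[.429,-.2081],[.4241,-.2676],[.4196,-.3274],[.4151,-.3872]])
L=C[:2]+(L-C[:2])*(C[2]-.023)/(C[2]-.011)
a=-.077;ax=np.array([np.cos(a),np.sin(a)])
gx=[.5277,.5232,.5183,.5138,.5095]
for n,l,x in zip("ws W sd mk ct".split(),L,gx): print(n,l.round(4),(l+ax*(x-l[0])/ax[0]).round(4))
# lateral check on slot walls: gray profile at marker/cutter
E
```

```text
[ 0.4331199  -0.16727925  0.40314446]
ws [ 0.4336 -0.149 ] [ 0.5277 -0.1562]
W [ 0.4291 -0.2069] [ 0.5232 -0.2141]
sd [ 0.4244 -0.2645] [ 0.5183 -0.2718]
mk [ 0.42   -0.3225] [ 0.5138 -0.3297]
ct [ 0.4157 -0.3805] [ 0.5095 -0.3877]
```

{"method": "servo_tool", "body": {
  "rotation": [
    [0,0,0],
    [0,0,0],
    [0,0,0],
    [0,0,0],
    [0,0,0],
    [0,0,0],
    [0,0,0],
    [0,0,0]
  ],
  "slide": [
    [3.4,10.5,0],
    [3.4,10.5,0],
    [3.4,10.5,0],
    [3.4,10.5,0],
    [3.4,10.5,0],
    [3.4,10.5,0],
    [3.4,10.5,0],
    [3.4,10.5,0]
  ],
  "fingers": [0,0,0,0,0,0,0,0]
}}

```text
t: 3.98
position: [0.4296, 0.1505, 0.2798]
tcp_rot: [-0.148, -3.137, 0.0]
ft_force: [1.4, -0.2, 0.4]
finger_gap: 1.002
grasp_force: 0.0
```

{"method": "servo_tool", "body": {
  "rotation": [
    [0,0,0],
    [0,0,0]
  ],
  "slide": [
    [0,0,0],
    [0,0,0]
  ],
  "fingers": [0,0]
}}

```text
t: 4.15
position: [0.4297, 0.1505, 0.2796]
tcp_rot: [-0.14, -3.137, 0.001]
ft_force: [0.2, -0.5, 0.5]
finger_gap: 0.998
grasp_force: 0.0
```

```bash
python3 - <<'E'
from h import *
w=grab("wrist","w3");H,S,V=masks(w)
print(arm.observe()["position"])
r=rect(w,.29,.55,-.06,.40,.006,1500);cv2.imwrite("pics/rc.png",r[:,:,::-1])
yy,xx=np.mgrid[:384,:512]
red=(S>150)&((H<8)|(H>172))&(V>80)
n,l,st,c=cv2.connectedComponentsWithStats(red.astype(np.uint8))
for k in range(1,n):
    if st[k,4]>100: print("red",c[k].round(),axis(w,l==k,.015)[:4])
print("cutter",axis(w,(S>150)&(H>15)&(H<32)&(yy<300),.010)[:4])
E
```

```text
[0.43005007 0.14917269 0.27968359]
red [ 99. 149.] (array([ 0.4026, -0.0267]), np.float64(-0.247), array([98.9, 19.7]), 1147)
red [183. 141.] (array([0.3983, 0.0743]), np.float64(-0.143), array([44.8, 10.8]), 309)
cutter (array([0.4303, 0.3316]), np.float64(-0.083), array([148.4,  26.5]), 2370)
```

View pics/rc.png

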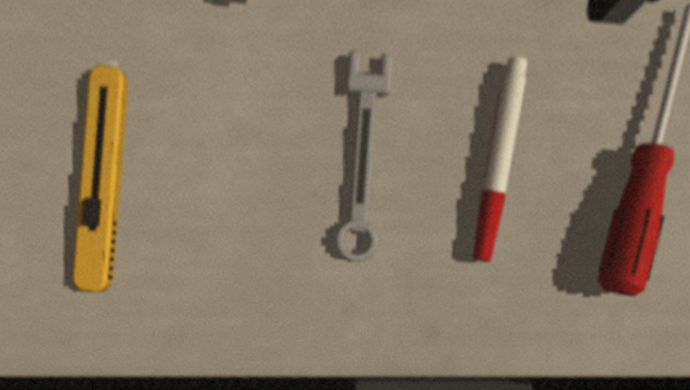

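Wrist view gives, at z=.006: cutter mid (102,177), small spanner ring (356,241) to jaw (370,75), marker (484,261)–(518,58), screwdriver handle (622,292)–(655,146). Screwdriver first.

```bash
python3 - <<'E'
from h import *
print(to([.411,-.0235,.10],1.571-.23), to([.411,-.0235,.021]))
E
```

```text
[[0.1, -5.78, 5.99], [-0.01, -0.01, 1.32], [0.01, -0.01, -28.68]] [[0.1, -5.78, 8.63]]
```

{"method": "servo_tool", "body": {
  "rotation": [
    [0,0,1.3],
    [0,0,1.3],
    [0,0,1.3],
    [0,0,1.3],
    [0,0,1.3],
    [0,0,1.3],
    [0,0,1.3],
    [0,0,1.3]
  ],
  "slide": [
    [0.1,-5.8,6],
    [0.1,-5.8,6],
    [0.1,-5.8,6],
    [0.1,-5.8,6],
    [0.1,-5.8,6],
    [0.1,-5.8,6],
    [0.1,-5.8,6],
    [0.1,-5.8,6]
  ],
  "fingers": [90,90,90,90,90,90,90,90]
}}

```text
t: 4.87
position: [0.4089, -0.0271, 0.0986]
tcp_rot: [-0.37, -3.115, 0.0]
ft_force: [0.0, 0.5, -0.5]
finger_gap: 0.645
grasp_force: 0.0
```

```bash
python3 - <<'E'
from h import *
w=grab("wrist","w4");H,S,V=masks(w)
red=(S>130)&((H<8)|(H>172))&(V>60)
n,l,st,c=cv2.connectedComponentsWithStats(red.astype(np.uint8))
k=1+np.argmax(st[1:,4]);print(axis(w,l==k,.015)[:4],arm.observe()["position"])
E
```

```text
(array([ 0.4045, -0.0214]), np.float64(-0.286), array([102.6,  28.8]), 5530) [ 0.4103277  -0.02615763  0.10016851]
```

View pics/w4.png

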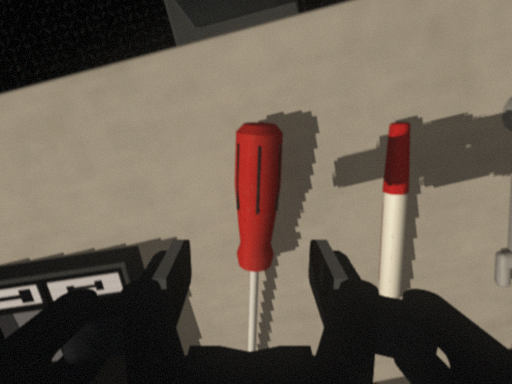

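The handle (258,195) is centred between the open fingers and aligned, so I'll descend and grip.

{"method": "servo_tool", "body": {
  "rotation": [
    [0,0,0],
    [0,0,0],
    [0,0,0],
    [0,0,0],
    [0,0,0],
    [0,0,0],
    [0,0,0],
    [0,0,0]
  ],
  "slide": [
    [0,0,1.5],
    [0,0,2.6],
    [0,0,2.6],
    [0,0,2.6],
    [0,0,2.6],
    [0,0,2.6],
    [0,0,2.6],
    [0,0,2.6]
  ],
  "fingers": [90,90,90,90,255,255,255,255]
}}

```text
t: 5.58
position: [0.4127, -0.0247, 0.0251]
tcp_rot: [0.36, 3.116, 0.0]
ft_force: [-1.5, -0.5, 7.5]
finger_gap: 0.299
grasp_force: 58.2
```

{"method": "servo_tool", "body": {
  "rotation": [
    [0,0,0],
    [0,0,0],
    [0,0,0],
    [0,0,0],
    [0,0,0],
    [0,0,0],
    [0,0,0],
    [0,0,0]
  ],
  "slide": [
    [0,0,0],
    [0,0,0],
    [0,0,-2],
    [0,0,-3.5],
    [0,0,-3.5],
    [0,0,-3.5],
    [0,0,-3.5],
    [0,0,-3.5]
  ],
  "fingers": [255,255,255,255,255,255,255,255]
}}

```text
t: 6.25
position: [0.4104, -0.0246, 0.1275]
tcp_rot: [0.361, 3.12, 0.0]
ft_force: [-0.3, -0.6, -1.0]
finger_gap: 0.303
grasp_force: 59.9
```

```bash
python3 - <<'E'
from h import *
print(arm.observe()["position"],to([.5183,-.2718,.11],1.571-.077), to([.5183,-.2718,.033]))
E
```

```text
[ 0.41041297 -0.0245929   0.127508  ] [[-5.38, -7.2, 0.59], [0.0, 0.01, -1.47], [0.01, -0.0, 28.53]] [[-5.38, -7.2, 3.15]]
```

{"method": "servo_tool", "body": {
  "rotation": [
    [0,0,-1.5],
    [0,0,-1.5],
    [0,0,-1.5],
    [0,0,-1.5],
    [0,0,-1.5],
    [0,0,-1.5],
    [0,0,-1.5],
    [0,0,-1.5]
  ],
  "slide": [
    [-5.4,-7.2,0],
    [-5.4,-7.2,0],
    [-5.4,-7.2,0],
    [-5.4,-7.2,0],
    [-5.4,-7.2,0],
    [-5.4,-7.2,0],
    [-5.4,-7.2,0],
    [-5.4,-7.2,0]
  ],
  "fingers": [255,255,255,255,255,255,255,255]
}}

```text
t: 6.92
position: [0.5196, -0.2761, 0.1247]
tcp_rot: [-0.121, -3.137, 0.001]
ft_force: [0.1, -0.5, -0.6]
finger_gap: 0.302
grasp_force: 59.9
```

{"method": "servo_tool", "body": {
  "rotation": [
    [0,0,0],
    [0,0,0],
    [0,0,0],
    [0,0,0]
  ],
  "slide": [
    [0,0,2],
    [0,0,2],
    [0,0,2],
    [0,0,2]
  ],
  "fingers": [255,255,255,255]
}}

```text
t: 7.25
position: [0.5171, -0.2707, 0.0654]
tcp_rot: [-0.115, -3.135, -0.004]
ft_force: [0.5, -0.2, -0.4]
finger_gap: 0.305
grasp_force: 60.0
```

```bash
python3 - <<'E'
from h import *
w=grab("wrist","w5")
print(arm.observe()["position"],to([.5183,-.2718,.0345],1.571-.077))
E
```

```text
[ 0.51833855 -0.27135807  0.06718088] [[-0.0, -0.02, 1.09], [0.01, -0.01, 0.04], [0.02, 0.01, -29.96]]
```

View pics/w5.png

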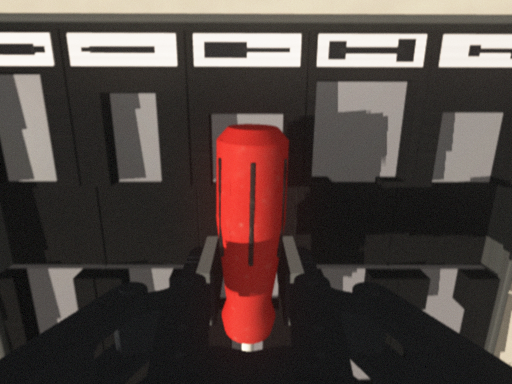

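The handle (252,200) sits over its cut-out (212–283), so I'll lower and release.

{"method": "servo_tool", "body": {
  "rotation": [
    [0,0,0],
    [0,0,0],
    [0,0,0],
    [0,0,0],
    [0,0,0]
  ],
  "slide": [
    [0,0,0.5],
    [0,0,0.9],
    [0,0,1.1],
    [0,0,1.1],
    [0,0,1.1]
  ],
  "fingers": [255,255,255,255,255]
}}

```text
t: 7.72
position: [0.5196, -0.2721, 0.0362]
tcp_rot: [0.115, 3.137, -0.002]
ft_force: [-1.9, 0.1, 1.1]
finger_gap: 0.305
grasp_force: 60.0
```

{"method": "servo_tool", "body": {
  "rotation": [
    [0,0,0],
    [0,0,0],
    [0,0,0],
    [0,0,0],
    [0,0,0],
    [0,0,0],
    [0,0,0],
    [0,0,0]
  ],
  "slide": [
    [0,0,0],
    [0,0,0],
    [0,0,0],
    [0,0,-1],
    [0,0,-2],
    [0,0,-3],
    [0,0,-3],
    [0,0,-3]
  ],
  "fingers": [147,147,147,147,147,147,147,147]
}}

```text
t: 8.38
position: [0.5201, -0.2727, 0.1267]
tcp_rot: [0.115, 3.135, -0.003]
ft_force: [-0.5, 0.6, -0.8]
finger_gap: 0.428
grasp_force: 0.0
```

```bash
python3 - <<'E'
from h import *
w=grab("wrist","w6");H,S,V=masks(w)
red=(S>130)&((H<8)|(H>172))&(V>60)
print(axis(w,red,.026)[:4],arm.observe()["position"])
f=grab("top");H,S,V=masks(f);yy,xx=np.mgrid[:384,:512]
def box(x0,x1,y0,y1): return (xx>x0*.64)&(xx<x1*.64)&(yy>y0*.64)&(yy<y1*.64)
red=(S>150)&((H<10)|(H>170))
print("mk",axis(f,box(330,420,340,440)&red,.010)[:4])
print("sd",axis(f,box(440,610,240,395)&red,.026)[:4])
print(to([.4437,.066,.11],1.571-.1655))
E
```

```text
(array([ 0.5101, -0.2711]), np.float64(-0.14), array([101.8,  31. ]), 5162) [ 0.5192306  -0.27220954  0.12498091]
mk (array([0.3983, 0.0749]), np.float64(-0.179), array([35.5,  6.6]), 36)
sd (array([ 0.4965, -0.2721]), np.float64(-0.108), array([67.7, 31.4]), 175)
[[3.32, 11.05, 0.46], [0.0, -0.0, 0.88], [0.01, 0.0, -29.12]]
```

{"method": "servo_tool", "body": {
  "rotation": [
    [0,0,0.9],
    [0,0,0.9],
    [0,0,0.9],
    [0,0,0.9],
    [0,0,0.9],
    [0,0,0.9],
    [0,0,0.9],
    [0,0,0.9]
  ],
  "slide": [
    [3.3,11.0,0],
    [3.3,11.0,0],
    [3.3,11.0,0],
    [3.3,11.0,0],
    [3.3,11.0,0],
    [3.3,11.0,0],
    [3.3,11.0,0],
    [3.3,11.0,0]
  ],
  "fingers": [110,110,110,110,110,110,110,110]
}}

```text
t: 9.15
position: [0.4449, 0.055, 0.1229]
tcp_rot: [-0.264, -3.128, 0.001]
ft_force: [1.0, 0.6, -0.2]
finger_gap: 0.567
grasp_force: 0.0
```

{"method": "servo_tool", "body": {
  "rotation": [
    [0,0,0],
    [0,0,0],
    [0,0,0],
    [0,0,0]
  ],
  "slide": [
    [0,0,0.6],
    [0,0,0.6],
    [0,0,0.6],
    [0,0,0.6]
  ],
  "fingers": [110,110,110,110]
}}

```text
t: 9.48
position: [0.4464, 0.0527, 0.1059]
tcp_rot: [-0.265, -3.129, 0.001]
ft_force: [0.6, -0.8, -0.5]
finger_gap: 0.573
grasp_force: 0.0
```

```bash
python3 - <<'E'
from h import *
w=grab("wrist","w7");H,S,V=masks(w)
red=(S>130)&((H<8)|(H>172))&(V>60)
c=axis(w,red,.010);print(c[:4],arm.observe()["position"])
print(to([.4437,.066,.024],1.571-.1655))
E
```

```text
(array([0.399 , 0.0756]), np.float64(-0.169), array([46.2, 16.3]), 1528) [0.44682846 0.0524357  0.10626603]
[[0.18, 0.43, 2.74], [-0.0, -0.01, -0.04], [-0.01, 0.01, 29.96]]
```

View pics/w7.png

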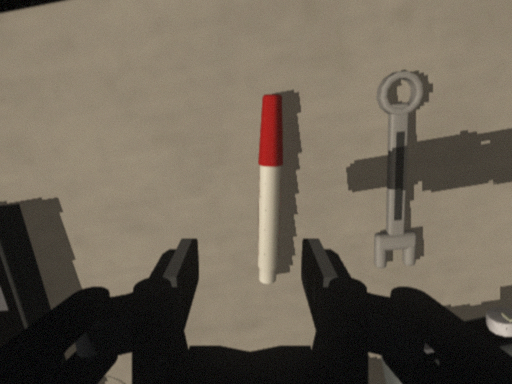

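The marker (269,95)–(267,280) is about 14 mm off, as computed. I'll correct, grip and lift.

{"method": "servo_tool", "body": {
  "rotation": [
    [0,0,0],
    [0,0,0],
    [0,0,0],
    [0,0,0],
    [0,0,0],
    [0,0,0],
    [0,0,0],
    [0,0,0]
  ],
  "slide": [
    [0.15,0.48,0.5],
    [0.15,0.48,1.6],
    [0.15,0.48,2.74],
    [0.15,0.48,2.74],
    [0.15,0.48,2.74],
    [0.15,0.48,2.74],
    [0.15,0.48,2.74],
    [0.15,0.48,2.74]
  ],
  "fingers": [110,110,110,110,110,255,255,255]
}}

```text
t: 10.2
position: [0.4464, 0.0683, 0.0262]
tcp_rot: [0.264, 3.127, 0.001]
ft_force: [-3.3, 0.2, 17.6]
finger_gap: 0.158
grasp_force: 43.8
```

{"method": "servo_tool", "body": {
  "rotation": [
    [0,0,0],
    [0,0,0],
    [0,0,0],
    [0,0,0]
  ],
  "slide": [
    [0,0,0],
    [0,0,0],
    [0,0,0],
    [0,0,0]
  ],
  "fingers": [255,255,255,255]
}}

```text
t: 10.53
position: [0.4464, 0.0684, 0.0264]
tcp_rot: [0.264, 3.126, 0.001]
ft_force: [0.2, -0.3, 6.7]
finger_gap: 0.136
grasp_force: 58.6
```

{"method": "servo_tool", "body": {
  "rotation": [
    [0,0,0],
    [0,0,0],
    [0,0,0],
    [0,0,0],
    [0,0,0]
  ],
  "slide": [
    [0,0,-1],
    [0,0,-2],
    [0,0,-3],
    [0,0,-3],
    [0,0,-3]
  ],
  "fingers": [255,255,255,255,255]
}}

```text
t: 10.95
position: [0.4466, 0.0687, 0.1171]
tcp_rot: [0.263, 3.125, 0.002]
ft_force: [0.4, -0.6, 0.2]
finger_gap: 0.143
grasp_force: 58.6
```

```bash
python3 - <<'E'
from h import *
print(arm.observe()["position"],to([.5138,-.3297,.11],1.571-.077))
E
```

```text
[0.44658124 0.06866033 0.11707253] [[-4.42, -12.72, 0.24], [0.02, 0.06, -0.87], [0.09, -0.02, 29.13]]
```

```bash
python3 - <<'E'
from h import *
w=grab("wrist","w8");H,S,V=masks(w)
red=(S>130)&((H<8)|(H>172))&(V>60)
for z in(.092,.099):
    c=axis(w,red,z);print(z,c[:4],arm.observe()["position"])
f=grab("top");H,S,V=masks(f);yy,xx=np.mgrid[:384,:512]
red=(S>150)&((H<10)|(H>170))&(xx>200)&(xx<300)&(yy>200)&(yy<290); print(red.sum())
E
```

```text
0.092 (array([0.4013, 0.0768]), np.float64(-0.168), array([49.8, 16.6]), 3535) [0.44546925 0.06850829 0.1154192 ]
0.099 (array([0.4001, 0.077 ]), np.float64(-0.168), array([47.5, 15.8]), 3535) [0.44546925 0.06850829 0.1154192 ]
0
```

{"method": "servo_tool", "body": {
  "rotation": [
    [0,0,0],
    [0,0,0],
    [0,0,0],
    [0,0,0],
    [0,0,0],
    [0,0,0]
  ],
  "slide": [
    [-2.2,-6.4,0],
    [-2.2,-6.4,0],
    [-2.2,-6.4,0],
    [-2.2,-6.4,0],
    [-2.2,-6.4,0],
    [-2.2,-6.4,0]
  ],
  "fingers": [255,255,255,255,255,255]
}}

```text
t: 11.55
position: [0.4779, -0.1371, 0.1128]
tcp_rot: [-0.272, -3.129, 0.003]
ft_force: [-0.6, 0.1, -1.2]
finger_gap: 0.137
grasp_force: 58.7
```

{"method": "servo_tool", "body": {
  "rotation": [
    [0,0,-0.9],
    [0,0,-0.9],
    [0,0,-0.9],
    [0,0,-0.9],
    [0,0,-0.9],
    [0,0,-0.9],
    [0,0,-0.9],
    [0,0,-0.9]
  ],
  "slide": [
    [-2.2,-6.3,0],
    [-2.2,-6.3,0],
    [-2.2,-6.3,0],
    [-2.2,-6.3,0],
    [-2.2,-6.3,0],
    [-2.2,-6.3,1],
    [-2.2,-6.3,1.6],
    [-2.2,-6.3,1.6]
  ],
  "fingers": [255,255,255,255,255,255,255,255]
}}

```text
t: 12.22
position: [0.5082, -0.328, 0.0603]
tcp_rot: [-0.117, -3.131, -0.008]
ft_force: [-0.8, 0.1, -0.7]
finger_gap: 0.143
grasp_force: 58.8
```

```bash
python3 - <<'E'
from h import *
w=grab("wrist","w9");H,S,V=masks(w)
red=(S>130)&((H<8)|(H>172))&(V>60)&(np.mgrid[:384,:512][1]>180)
c=axis(w,red,.055);print(c[:4],arm.observe()["position"])
print(to([.5155,-.3297,.0375],1.571-.077))
E
```

```text
(array([ 0.49 , -0.279]), np.float64(-0.114), array([69.1, 26.6]), 8247) [ 0.50899868 -0.32798703  0.06262421]
[[-0.23, -0.04, 0.84], [0.03, -0.06, 0.03], [0.09, 0.05, -29.97]]
```

{"method": "servo_tool", "body": {
  "rotation": [
    [0,0,0],
    [0,0,0],
    [0,0,0],
    [0,0,0],
    [0,0,0],
    [0,0,0],
    [0,0,0]
  ],
  "slide": [
    [-0.23,-0.04,0],
    [-0.23,-0.04,0],
    [-0.23,-0.04,0.4],
    [-0.23,-0.04,0.7],
    [-0.23,-0.04,0.85],
    [-0.23,-0.04,0.85],
    [-0.23,-0.04,0.85]
  ],
  "fingers": [255,255,255,255,255,255,255]
}}

```text
t: 12.85
position: [0.5176, -0.3306, 0.0401]
tcp_rot: [-0.115, -3.138, -0.001]
ft_force: [0.3, 1.2, -0.1]
finger_gap: 0.144
grasp_force: 58.8
```

{"method": "servo_tool", "body": {
  "rotation": [
    [0,0,0],
    [0,0,0],
    [0,0,0],
    [0,0,0],
    [0,0,0],
    [0,0,0],
    [0,0,0],
    [0,0,0]
  ],
  "slide": [
    [0,0,0],
    [0,0,0],
    [0,0,0],
    [0,0,-1],
    [0,0,-2],
    [0,0,-3],
    [0,0,-3],
    [0,0,-3]
  ],
  "fingers": [180,180,180,180,180,180,180,180]
}}

```text
t: 13.52
position: [0.5193, -0.3319, 0.1333]
tcp_rot: [0.115, 3.135, -0.004]
ft_force: [-0.1, 0.5, -1.1]
finger_gap: 0.293
grasp_force: 0.0
```

```bash
cat >> h.py <<'E'
def nearest(mask,u,v):
    n,l,st,c=cv2.connectedComponentsWithStats(mask.astype(np.uint8))
    k=min((k for k in range(1,n) if st[k,4]>60),key=lambda k:np.hypot(*(c[k]-(u,v)))); return l==k
E
python3 - <<'E'
from h import *
w=grab("wrist","w10");H,S,V=masks(w)
red=(S>130)&((H<8)|(H>172))&(V>60)
c=axis(w,nearest(red,255,150),.021);print(c[:4],arm.observe()["position"])
f=grab("top");H,S,V=masks(f);yy,xx=np.mgrid[:384,:512]
print("cutter",axis(f,(xx>100)&(xx<220)&(yy>225)&(yy<320)&(S>170)&(H>15)&(H<32),.010)[:4])
print(to([.431,.333,.11],1.571-.085))
E
```

```text
(array([ 0.47  , -0.3263]), np.float64(-0.074), array([46. , 16.7]), 1363) [ 0.51843673 -0.33128046  0.13146209]
cutter (array([0.4295, 0.3315]), np.float64(-0.082), array([142.6,  19.2]), 244)
[[4.51, 21.86, 0.68], [0.0, -0.0, 0.11], [0.0, 0.0, -29.89]]
```

{"method": "servo_tool", "body": {
  "rotation": [
    [0,0,0],
    [0,0,0],
    [0,0,0],
    [0,0,0],
    [0,0,0],
    [0,0,0],
    [0,0,0]
  ],
  "slide": [
    [1.5,7.3,0],
    [1.5,7.3,0],
    [1.5,7.3,0],
    [1.5,7.3,0],
    [1.5,7.3,0],
    [1.5,7.3,0],
    [1.5,7.3,0]
  ],
  "fingers": [110,110,110,110,110,110,110]
}}

```text
t: 14.2
position: [0.4875, -0.1059, 0.1293]
tcp_rot: [-0.108, -3.137, -0.002]
ft_force: [-0.4, 0.0, -0.4]
finger_gap: 0.565
grasp_force: 0.0
```

{"method": "servo_tool", "body": {
  "rotation": [
    [0,0,0],
    [0,0,0],
    [0,0,0],
    [0,0,0],
    [0,0,0],
    [0,0,0],
    [0,0,0]
  ],
  "slide": [
    [1.5,7.3,0],
    [1.5,7.3,0],
    [1.5,7.3,0],
    [1.5,7.3,0],
    [1.5,7.3,0],
    [1.5,7.3,0],
    [1.5,7.3,0]
  ],
  "fingers": [110,110,110,110,110,110,110]
}}

```text
t: 14.78
position: [0.4598, 0.1147, 0.1295]
tcp_rot: [-0.109, -3.138, -0.0]
ft_force: [0.6, 0.2, 0.6]
finger_gap: 0.57
grasp_force: 0.0
```

{"method": "servo_tool", "body": {
  "rotation": [
    [0,0,0],
    [0,0,0],
    [0,0,0],
    [0,0,0],
    [0,0,0],
    [0,0,0],
    [0,0,0],
    [0,0,0]
  ],
  "slide": [
    [1.5,7.25,0],
    [1.5,7.25,0],
    [1.5,7.25,0],
    [1.5,7.25,0],
    [1.5,7.25,0],
    [1.5,7.25,0],
    [1.5,7.25,0],
    [1.5,7.25,0]
  ],
  "fingers": [90,90,90,90,90,90,90,90]
}}

```text
t: 15.45
position: [0.4317, 0.3317, 0.1295]
tcp_rot: [-0.115, -3.138, 0.003]
ft_force: [0.6, 0.6, -0.6]
finger_gap: 0.651
grasp_force: 0.0
```

```bash
python3 - <<'E'
from h import *
w=grab("wrist","w11");H,S,V=masks(w)
yel=(S>130)&(H>15)&(H<34)&(V>60)
n,l,st,c=cv2.connectedComponentsWithStats(yel.astype(np.uint8));k=1+np.argmax(st[1:,4])
print(st[k],axis(w,l==k,.010)[:4],arm.observe()["position"])
print(to([.431,.333,.026],1.571-.085))
E
```

```text
[ 236   91   32  189 4846] (array([0.4306, 0.3333]), np.float64(-0.085), array([149.9,  23.1]), 4846) [0.43178699 0.33103858 0.12975061]
[[0.03, 0.07, 3.46], [-0.02, -0.01, 0.1], [0.01, -0.03, -29.9]]
```

{"method": "servo_tool", "body": {
  "rotation": [
    [0,0,0.1],
    [0,0,0.1],
    [0,0,0.1],
    [0,0,0.1],
    [0,0,0.1],
    [0,0,0.1],
    [0,0,0.1],
    [0,0,0.1]
  ],
  "slide": [
    [0,0.05,1.2],
    [0,0.05,2.4],
    [0,0.05,3.45],
    [0,0.05,3.45],
    [0,0.05,3.45],
    [0,0.05,3.45],
    [0,0.05,3.45],
    [0,0.05,3.45]
  ],
  "fingers": [90,90,90,90,90,255,255,255]
}}

```text
t: 16.17
position: [0.4331, 0.3348, 0.0297]
tcp_rot: [0.132, 3.135, 0.004]
ft_force: [-3.6, -4.6, 17.2]
finger_gap: 0.236
grasp_force: 57.5
```

{"method": "servo_tool", "body": {
  "rotation": [
    [0,0,0],
    [0,0,0],
    [0,0,0],
    [0,0,0]
  ],
  "slide": [
    [0,0,0],
    [0,0,0],
    [0,0,0],
    [0,0,0]
  ],
  "fingers": [255,255,255,255]
}}

```text
t: 16.5
position: [0.4331, 0.3348, 0.0299]
tcp_rot: [0.132, 3.135, 0.003]
ft_force: [0.7, -1.9, 7.5]
finger_gap: 0.227
grasp_force: 58.5
```

{"method": "servo_tool", "body": {
  "rotation": [
    [0,0,0],
    [0,0,0],
    [0,0,0],
    [0,0,0],
    [0,0,0]
  ],
  "slide": [
    [0,0,-1],
    [0,0,-2],
    [0,0,-3],
    [0,0,-3],
    [0,0,-3]
  ],
  "fingers": [255,255,255,255,255]
}}

```text
t: 16.92
position: [0.4331, 0.3354, 0.1205]
tcp_rot: [0.131, 3.134, 0.007]
ft_force: [0.6, -0.6, -1.4]
finger_gap: 0.228
grasp_force: 58.7
```

```bash
python3 - <<'E'
from h import *
w=grab("wrist","w12");H,S,V=masks(w)
yel=(S>130)&(H>15)&(H<34)&(V>60)
n,l,st,c=cv2.connectedComponentsWithStats(yel.astype(np.uint8));k=1+np.argmax(st[1:,4])
p=arm.observe()["position"]
print(st[k],axis(w,l==k,p[2]-.014)[:4],p)
print(to([.5095,-.3877,.12],1.571-.077))
E
```

```text
[  222    80    55   271 10782] (array([0.4215, 0.337 ]), np.float64(-0.084), array([131.5,  22.7]), 10782) [0.43219829 0.33468043 0.1186355 ]
[[-4.58, -23.78, -0.08], [0.02, 0.02, -0.07], [0.04, -0.03, 29.93]]
```

{"method": "servo_tool", "body": {
  "rotation": [
    [0,0,0],
    [0,0,0],
    [0,0,0],
    [0,0,0],
    [0,0,0],
    [0,0,0],
    [0,0,0]
  ],
  "slide": [
    [-1.5,-7.9,0],
    [-1.5,-7.9,0],
    [-1.5,-7.9,0],
    [-1.5,-7.9,0],
    [-1.5,-7.9,0],
    [-1.5,-7.9,0],
    [-1.5,-7.9,0]
  ],
  "fingers": [255,255,255,255,255,255,255]
}}

```text
t: 17.55
position: [0.4557, 0.0893, 0.116]
tcp_rot: [-0.141, -3.137, 0.004]
ft_force: [-0.2, -0.7, -1.2]
finger_gap: 0.228
grasp_force: 58.9
```

{"method": "servo_tool", "body": {
  "rotation": [
    [0,0,0],
    [0,0,0],
    [0,0,0],
    [0,0,0],
    [0,0,0],
    [0,0,0],
    [0,0,0]
  ],
  "slide": [
    [-1.5,-7.9,0],
    [-1.5,-7.9,0],
    [-1.5,-7.9,0],
    [-1.5,-7.9,0],
    [-1.5,-7.9,0],
    [-1.5,-7.9,0],
    [-1.5,-7.9,0]
  ],
  "fingers": [255,255,255,255,255,255,255]
}}

```text
t: 18.13
position: [0.4817, -0.1503, 0.116]
tcp_rot: [-0.14, -3.138, 0.003]
ft_force: [-0.2, -0.2, -0.4]
finger_gap: 0.226
grasp_force: 59.0
```

{"method": "servo_tool", "body": {
  "rotation": [
    [0,0,-0.1],
    [0,0,-0.1],
    [0,0,-0.1],
    [0,0,-0.1],
    [0,0,-0.1],
    [0,0,-0.1],
    [0,0,-0.1],
    [0,0,-0.1]
  ],
  "slide": [
    [-1.6,-8,0],
    [-1.6,-8,0],
    [-1.6,-8,0],
    [-1.6,-8,0],
    [-1.6,-8,0],
    [-1.6,-8,1],
    [-1.6,-8,1.6],
    [-1.6,-8,1.6]
  ],
  "fingers": [255,255,255,255,255,255,255,255]
}}

```text
t: 18.8
position: [0.5069, -0.3884, 0.0628]
tcp_rot: [-0.118, -3.132, -0.008]
ft_force: [-1.2, 0.7, -0.6]
finger_gap: 0.232
grasp_force: 59.1
```

```bash
python3 - <<'E'
from h import *
w=grab("wrist","w13")
print(arm.observe()["position"],to([.5105,-.389,.0405],1.571-.077))
H,S,V=masks(w);yel=(S>130)&(H>15)&(H<34)&(V>60);n,l,st,c=cv2.connectedComponentsWithStats(yel.astype(np.uint8));k=1+np.argmax(st[1:,4])
print(axis(w,l==k,arm.observe()["position"][2]-.018)[:4])
E
```

```text
[ 0.50734257 -0.38735687  0.06517974] [[-0.11, -0.05, 0.82], [0.04, -0.06, 0.02], [0.09, 0.07, -29.98]]
(array([ 0.4948, -0.3868]), np.float64(-0.079), array([131.7,  23.5]), 11378)
```

View pics/w13.png

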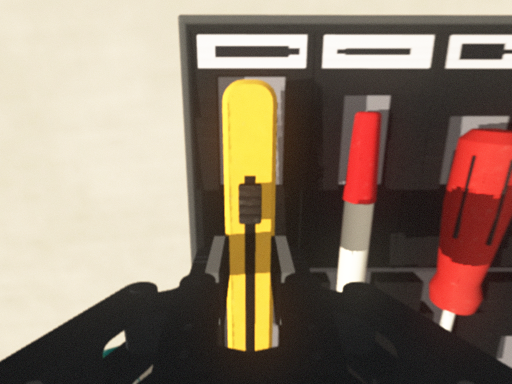

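The cutter (250,210) is centred over its cut-out (217–286), and marker and screwdriver lie home. I'll lower and release just a little because of the wall.

{"method": "servo_tool", "body": {
  "rotation": [
    [0,0,0],
    [0,0,0],
    [0,0,0],
    [0,0,0],
    [0,0,0],
    [0,0,0],
    [0,0,0]
  ],
  "slide": [
    [-0.1,-0.02,0],
    [-0.1,-0.02,0],
    [-0.1,-0.02,0.4],
    [-0.1,-0.02,0.7],
    [-0.1,-0.02,0.85],
    [-0.1,-0.02,0.85],
    [-0.1,-0.02,0.85]
  ],
  "fingers": [255,255,255,255,255,255,255]
}}

```text
t: 19.43
position: [0.5119, -0.3892, 0.0432]
tcp_rot: [-0.115, -3.139, -0.001]
ft_force: [0.3, 0.5, -0.6]
finger_gap: 0.229
grasp_force: 59.1
```

{"method": "servo_tool", "body": {
  "rotation": [
    [0,0,0],
    [0,0,0],
    [0,0,0],
    [0,0,0],
    [0,0,0],
    [0,0,0],
    [0,0,0],
    [0,0,0]
  ],
  "slide": [
    [0,0,0],
    [0,0,0],
    [0,0,0],
    [0,0,-0.5],
    [0,0,-1],
    [0,0,-2],
    [0,0,-3],
    [0,0,-3]
  ],
  "fingers": [175,175,175,175,175,175,175,175]
}}

```text
t: 20.1
position: [0.5145, -0.3915, 0.1407]
tcp_rot: [0.115, 3.131, -0.009]
ft_force: [0.9, -0.0, -0.4]
finger_gap: 0.319
grasp_force: 0.0
```

```bash
python3 - <<'E'
from h import *
w=grab("wrist","w14");H,S,V=masks(w)
yel=(S>130)&(H>15)&(H<34)&(V>60);n,l,st,c=cv2.connectedComponentsWithStats(yel.astype(np.uint8));k=1+np.argmax(st[1:,4])
print(axis(w,l==k,.022)[:4],arm.observe()["position"])
print(to([.436,.1587,.12],1.571-.084))
E
```

```text
(array([ 0.51  , -0.3884]), np.float64(-0.068), array([151.3,  25.4]), 5208) [ 0.51399689 -0.391201    0.1380935 ]
[[3.94, 18.09, 0.5], [-0.04, 0.06, 0.1], [-0.1, -0.06, -29.9]]
```

{"method": "servo_tool", "body": {
  "rotation": [
    [0,0,0],
    [0,0,0],
    [0,0,0],
    [0,0,0],
    [0,0,0],
    [0,0,0],
    [0,0,0],
    [0,0,0]
  ],
  "slide": [
    [1.9,9,0],
    [1.9,9,0],
    [1.9,9,0],
    [1.9,9,0],
    [1.9,9,0],
    [1.9,9,0],
    [1.9,9,0],
    [1.9,9,0]
  ],
  "fingers": [110,110,110,110,110,110,110,110]
}}

```text
t: 20.82
position: [0.4736, -0.1122, 0.1331]
tcp_rot: [-0.108, -3.139, -0.003]
ft_force: [1.1, 0.3, 0.2]
finger_gap: 0.565
grasp_force: 0.0
```

{"method": "servo_tool", "body": {
  "rotation": [
    [0,0,0.1],
    [0,0,0.1],
    [0,0,0.1],
    [0,0,0.1],
    [0,0,0.1],
    [0,0,0.1],
    [0,0,0.1],
    [0,0,0.1]
  ],
  "slide": [
    [2,9,0],
    [2,9,0],
    [2,9,0],
    [2,9,0],
    [2,9,0],
    [2,9,0],
    [2,9,0],
    [2,9,0]
  ],
  "fingers": [110,110,110,110,110,110,110,110]
}}

```text
t: 21.48
position: [0.4346, 0.161, 0.1331]
tcp_rot: [-0.124, -3.139, -0.002]
ft_force: [-0.5, -0.6, -0.0]
finger_gap: 0.567
grasp_force: 0.0
```

```bash
python3 - <<'E'
from h import *
w=grab("wrist","w15");p=arm.observe()["position"]
r=rect(w,.34,.54,.09,.24,.006,3000);cv2.imwrite("pics/rw.png",r[:,:,::-1]);print(r.shape,p)
print(to([.436,.1587,.026],1.571-.084))
E
```

```text
(600, 450, 3) [0.4348379  0.15914802 0.13308017]
[[-0.04, -0.01, 3.57], [-0.0, -0.0, 0.04], [0.0, -0.0, -29.96]]
```

View pics/rw.png

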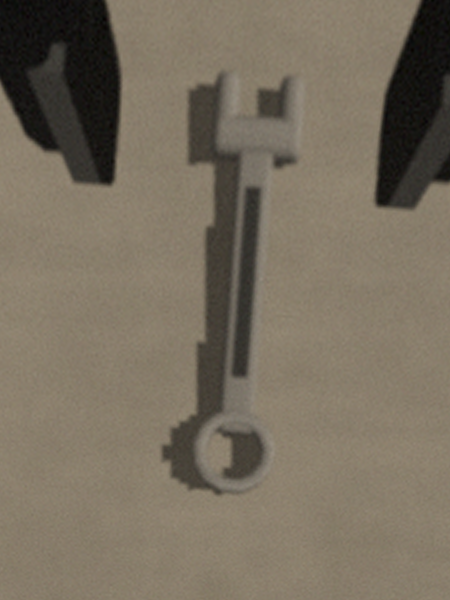

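The spanner, ring (234,452) and jaw (260,115), is centred between the fingers, grip at (.436,.158). Gripping.

{"method": "servo_tool", "body": {
  "rotation": [
    [0,0,0],
    [0,0,0],
    [0,0,0],
    [0,0,0],
    [0,0,0],
    [0,0,0],
    [0,0,0],
    [0,0,0]
  ],
  "slide": [
    [-0.04,-0.03,1.2],
    [-0.04,-0.03,2.4],
    [-0.04,-0.03,3.6],
    [-0.04,-0.03,3.6],
    [-0.04,-0.03,3.6],
    [-0.04,-0.03,3.6],
    [-0.04,-0.03,3.6],
    [-0.04,-0.03,3.6]
  ],
  "fingers": [110,110,110,110,110,255,255,255]
}}

```text
t: 22.2
position: [0.438, 0.1567, 0.0278]
tcp_rot: [0.132, 3.135, 0.002]
ft_force: [-0.4, 1.0, 0.7]
finger_gap: 0.147
grasp_force: 0.0
```

{"method": "servo_tool", "body": {
  "rotation": [
    [0,0,0],
    [0,0,0],
    [0,0,0],
    [0,0,0]
  ],
  "slide": [
    [0,0,0],
    [0,0,0],
    [0,0,0],
    [0,0,0]
  ],
  "fingers": [255,255,255,255]
}}

```text
t: 22.53
position: [0.4373, 0.1567, 0.027]
tcp_rot: [0.131, 3.136, 0.001]
ft_force: [-0.4, -0.5, 6.4]
finger_gap: 0.003
grasp_force: 3.4
```

{"method": "servo_tool", "body": {
  "rotation": [
    [0,0,0],
    [0,0,0],
    [0,0,0],
    [0,0,0],
    [0,0,0]
  ],
  "slide": [
    [0,0,-1],
    [0,0,-2],
    [0,0,-3],
    [0,0,-3],
    [0,0,-3]
  ],
  "fingers": [255,255,255,255,255]
}}

```text
t: 22.95
position: [0.4376, 0.157, 0.1177]
tcp_rot: [0.131, 3.135, 0.003]
ft_force: [-0.6, -0.1, 0.5]
finger_gap: -0.0
grasp_force: 0.0
```

```bash
python3 - <<'E'
from h import *
w=grab("wrist","w16")
print(arm.observe()["position"],to([.5277,-.1562,.12],1.571-.077))
E
```

```text
[0.43661016 0.15661943 0.11614952] [[-3.9, -10.14, -0.13], [0.01, 0.01, -0.07], [0.02, -0.01, 29.93]]
```

The fingers shut above the spanner because the TCP was about 3 mm too high. Checking that the spanner hasn't moved before retrying lower.

```bash
python3 - <<'E'
from h import *
for n in("w15","w16"):
    im=cv2.imread(f"pics/{n}.png")[:,:,::-1].copy()
    if n=="w16": w=grab("wrist"); im=w["pixels"]
    h=cv2.cvtColor(cv2.GaussianBlur(im,(5,5),0),cv2.COLOR_RGB2HSV); 
    print(n,[h[y,x].tolist() for y,x in((60,60),(150,60),(150,252),(150,248),(130,256))])
    m=(h[...,1]<38)&(h[...,2]>70); m[250:]=0
    k,l,st,c=cv2.connectedComponentsWithStats(m.astype(np.uint8))
    for i in range(1,k):
        if st[i,4]>300: print(st[i],c[i].round(), axis(w,l==i,.006)[:4] if n=="w16" else "")
E
```

```text
w15 [[18, 56, 137], [19, 54, 136], [18, 40, 108], [18, 37, 124], [17, 48, 137]]
w16 [[18, 54, 141], [19, 55, 139], [18, 36, 127], [19, 38, 127], [17, 55, 143]]
```

```bash
cat >> h.py <<'E'
def steel(w):
    h=cv2.cvtColor(cv2.GaussianBlur(w["pixels"],(5,5),0),cv2.COLOR_RGB2HSV)
    m=((h[...,1]<47)&(h[...,2]>60)).astype(np.uint8); m[290:]=0
    m=cv2.morphologyEx(m,cv2.MORPH_OPEN,np.ones((3,3)))
    k,l,st,c=cv2.connectedComponentsWithStats(m)
    for i in range(1,k):
        if st[i,4]>250: print(st[i],axis(w,l==i,.006)[:4])
E
python3 - <<'E'
from h import *
steel(grab("wrist"))
E
```

```text
[ 233  115   39  122 1793] (array([0.4215, 0.16  ]), np.float64(-0.084), array([90.4, 26.8]), 1793)
```

{"method": "servo_tool", "body": {
  "rotation": [
    [0,0,0],
    [0,0,0],
    [0,0,0],
    [0,0,0],
    [0,0,0],
    [0,0,0],
    [0,0,0],
    [0,0,0]
  ],
  "slide": [
    [0.03,0.06,0],
    [0.03,0.06,0],
    [0.03,0.06,1],
    [0.03,0.06,2],
    [0.03,0.06,3],
    [0.03,0.06,3],
    [0.03,0.06,3],
    [0.03,0.06,3]
  ],
  "fingers": [140,140,140,140,140,140,140,140]
}}

```text
t: 23.77
position: [0.4359, 0.1585, 0.0266]
tcp_rot: [0.132, 3.139, 0.0]
ft_force: [0.4, 0.1, 1.4]
finger_gap: 0.453
grasp_force: 0.0
```

{"method": "servo_tool", "body": {
  "rotation": [
    [0,0,0],
    [0,0,0],
    [0,0,0],
    [0,0,0]
  ],
  "slide": [
    [0,0,0.25],
    [0,0,0.25],
    [0,0,0.25],
    [0,0,0.25]
  ],
  "fingers": [140,140,140,140]
}}

```text
t: 24.1
position: [0.4359, 0.1584, 0.0188]
tcp_rot: [0.132, 3.138, 0.001]
ft_force: [0.5, 0.2, 0.3]
finger_gap: 0.449
grasp_force: 0.0
```

{"method": "servo_tool", "body": {
  "rotation": [
    [0,0,0],
    [0,0,0],
    [0,0,0],
    [0,0,0],
    [0,0,0],
    [0,0,0],
    [0,0,0],
    [0,0,0]
  ],
  "slide": [
    [0,0,-0.06],
    [0,0,-0.06],
    [0,0,-0.06],
    [0,0,-0.06],
    [0,0,-0.06],
    [0,0,-0.06],
    [0,0,-0.06],
    [0,0,-0.06]
  ],
  "fingers": [255,255,255,255,255,255,255,255]
}}

```text
t: 24.77
position: [0.4359, 0.1585, 0.0207]
tcp_rot: [0.131, 3.138, 0.001]
ft_force: [-1.6, -0.5, 6.0]
finger_gap: 0.113
grasp_force: 58.8
```

{"method": "servo_tool", "body": {
  "rotation": [
    [0,0,0],
    [0,0,0],
    [0,0,0],
    [0,0,0],
    [0,0,0],
    [0,0,0]
  ],
  "slide": [
    [0,0,0],
    [0,0,-1],
    [0,0,-2],
    [0,0,-3],
    [0,0,-3],
    [0,0,-3]
  ],
  "fingers": [255,255,255,255,255,255]
}}

```text
t: 25.27
position: [0.4368, 0.1587, 0.1116]
tcp_rot: [0.132, 3.135, 0.002]
ft_force: [0.1, 0.4, -2.0]
finger_gap: 0.112
grasp_force: 59.1
```

```bash
python3 - <<'E'
from h import *
steel(grab("wrist"))
print(arm.observe()["position"],to([.5277,-.1562,.115],1.571-.077))
E
```

```text
[ 217  124   65  116 3132] (array([0.4259, 0.1628]), np.float64(0.066), array([85.3, 45.4]), 3132)
[0.43573603 0.15838534 0.11011111] [[-3.93, -10.19, -0.16], [0.0, 0.01, -0.07], [0.01, -0.01, 29.93]]
```

{"method": "servo_tool", "body": {
  "rotation": [
    [0,0,0],
    [0,0,0],
    [0,0,0],
    [0,0,0],
    [0,0,0],
    [0,0,0]
  ],
  "slide": [
    [-2,-5,0],
    [-2,-5,0],
    [-2,-5,0],
    [-2,-5,0],
    [-2,-5,0],
    [-2,-5,0]
  ],
  "fingers": [255,255,255,255,255,255]
}}

```text
t: 25.82
position: [0.482, 0.002, 0.1081]
tcp_rot: [-0.138, -3.135, 0.0]
ft_force: [-1.2, -0.2, -0.8]
finger_gap: 0.115
grasp_force: 59.1
```

{"method": "servo_tool", "body": {
  "rotation": [
    [0,0,-0.1],
    [0,0,-0.1],
    [0,0,-0.1],
    [0,0,-0.1],
    [0,0,-0.1],
    [0,0,-0.1],
    [0,0,-0.1],
    [0,0,-0.1]
  ],
  "slide": [
    [-1.93,-5.2,0],
    [-1.93,-5.2,0],
    [-1.93,-5.2,0],
    [-1.93,-5.2,0],
    [-1.93,-5.2,0],
    [-1.93,-5.2,1],
    [-1.93,-5.2,1.7],
    [-1.93,-5.2,1.7]
  ],
  "fingers": [255,255,255,255,255,255,255,255]
}}

```text
t: 26.48
position: [0.5239, -0.1546, 0.0536]
tcp_rot: [-0.114, -3.131, -0.004]
ft_force: [-1.2, -1.3, -2.3]
finger_gap: 0.113
grasp_force: 59.3
```

```bash
python3 - <<'E'
from h import *
w=grab("wrist","w17")
print(arm.observe()["position"],to([.5277,-.1562,.0315],1.571-.077))
E
```

```text
[ 0.52485289 -0.15471055  0.05583582] [[-0.1, -0.04, 0.81], [0.02, -0.06, 0.04], [0.1, 0.03, -29.96]]
```

{"method": "servo_tool", "body": {
  "rotation": [
    [0,0,0],
    [0,0,0],
    [0,0,0],
    [0,0,0],
    [0,0,0],
    [0,0,0],
    [0,0,0]
  ],
  "slide": [
    [-0.1,-0.04,0],
    [-0.1,-0.04,0],
    [-0.1,-0.04,0.4],
    [-0.1,-0.04,0.7],
    [-0.1,-0.04,0.85],
    [-0.1,-0.04,0.85],
    [-0.1,-0.04,0.85]
  ],
  "fingers": [255,255,255,255,255,255,255]
}}

```text
t: 27.12
position: [0.5322, -0.1579, 0.0366]
tcp_rot: [0.114, 3.134, -0.001]
ft_force: [-1.7, 2.1, 15.4]
finger_gap: 0.114
grasp_force: 61.2
```

{"method": "servo_tool", "body": {
  "rotation": [
    [0,0,0],
    [0,0,0],
    [0,0,0],
    [0,0,0],
    [0,0,0],
    [0,0,0],
    [0,0,0],
    [0,0,0]
  ],
  "slide": [
    [0,0,0],
    [0,0,0],
    [0,0,0],
    [0,0,-0.5],
    [0,0,-1],
    [0,0,-2],
    [0,0,-3],
    [0,0,-3]
  ],
  "fingers": [200,200,200,200,200,200,200,200]
}}

```text
t: 27.78
position: [0.5328, -0.1587, 0.129]
tcp_rot: [0.115, 3.132, -0.003]
ft_force: [0.7, -0.0, 1.1]
finger_gap: 0.212
grasp_force: 0.0
```

```bash
python3 - <<'E'
from h import *
w=grab("wrist","w18");p=arm.observe()["position"];print(p)
# bright (steel/pale) runs across and along the small-spanner slot on the plane z=.017
r=rect(w,.44,.62,-.19,-.12,.017,1000); g=cv2.cvtColor(r,cv2.COLOR_RGB2HSV)
V=cv2.resize(g[...,2],None,fx=.25,fy=.2,interpolation=cv2.INTER_AREA);print(V)
E
```

```text
[ 0.5321516  -0.15846358  0.12655599]
[[ 40  39  38  38  38  41  39 164 244 105  51  50  61 183 206  45  36  37]
 [ 41  41  39  39  39  41  43 180 245  93  39  36  69 209 234  40  38  36]
 [ 44  43  41  40  76  44  42 189 245  96  62  55  88 217 218  32  40  38]
 [ 43  41  43  64 122  43  44 205 235 227 225 220 213 230 205  36  44 113]
 [ 43  43 104 121 111  40  46 218 235 236 236 237 238 239 182  35  50 138]
 [ 45  43  93 118 114  41  47 176 191 216 226 227 217 224 152  36  60 117]
 [ 47  44  78 118 117  49  49 103 106 214 233 239 130 123  80  36  85 115]
 [ 66  44  60 117 118  58  54 102 109 223 233 238 116 101  62  39 109 115]
 [136  70  54 113 117  69  55 102 131 188 152 225 101 101  56  57 116 116]
 [172 129  92 101 118  79  45  95 125 172 132 216  92  62  41  83 115 115]
 [149 119  89  79 101  82  48  96 131 163 144 202  82  51  40 107 116  94]
 [150 118  84  53  53  54  56  99 143 152 157 187  77  51  50  75  78  48]
 [149 116  68  48  50  51  56 100 155 141 169 172  74  50  50  51  49  43]
 [147 115  74  54  52  48  58  99 165 130 181 164  62  38  38  38  38  36]
 [143 116  8
[... 938 characters left out ...]
125  56  53  49  71 192]
 [109  56  56  82 107 174 226 184 112 107 147 226 108  54  55  51  82 194]
 [106  56  56 121 119 114 195 221 181 195 221 136 102  53  55  50  97 196]
 [104  56  56 157 190 165 160 188 204 157 112 109  97  53  55  51 112 196]
 [ 95  58  56 169 195 195 195 195 195 136 110 110  92  57  57  52 125 196]
 [ 89  59  58 130 147 155 164 172 180 128 110 111  86  57  58  52 138 197]
 [ 87  61  60  60  60  61  60  60  59  61  62  64  62  60  59  55 154 197]
 [ 79  62  63  62  63  64  63  63  63  63  63  63  62  61  60  57 170 198]
 [ 74  65  65  66  65  66  66  66  66  66  65  66  64  64  62  62 181 200]
 [ 79 127 116 106  95  82  75  71  68  69  69  69  68  66  64  66 104 113]]
```

The spanner was set about 4–5 mm too far forward, with 15 N of contact and the TCP 5 mm high, so it is probably resting on the foam's far edge. Regripping and shifting it back.

{"method": "servo_tool", "body": {
  "rotation": [
    [0,0,0],
    [0,0,0],
    [0,0,0],
    [0,0,0],
    [0,0,0],
    [0,0,0],
    [0,0,0],
    [0,0,0]
  ],
  "slide": [
    [0,0,1],
    [0,0,2],
    [0,0,3],
    [0,0,3],
    [0,0,3],
    [0,0,3],
    [0,0,3],
    [0,0,3]
  ],
  "fingers": [200,200,200,200,255,255,255,255]
}}

```text
t: 28.5
position: [0.5314, -0.1583, 0.0351]
tcp_rot: [0.115, 3.137, -0.001]
ft_force: [0.8, 0.1, -1.1]
finger_gap: 0.117
grasp_force: 61.1
```

{"method": "servo_tool", "body": {
  "rotation": [
    [0,0,0],
    [0,0,0],
    [0,0,0],
    [0,0,0],
    [0,0,0],
    [0,0,0]
  ],
  "slide": [
    [0,0,-0.4],
    [0,0,-0.7],
    [0,0,-0.7],
    [0.15,0.08,-0.7],
    [0.15,0.08,-0.7],
    [0.15,0.08,-0.7]
  ],
  "fingers": [255,255,255,255,255,255]
}}

```text
t: 29.0
position: [0.5254, -0.155, 0.0541]
tcp_rot: [-0.115, -3.139, -0.0]
ft_force: [-0.2, 0.1, -1.2]
finger_gap: 0.114
grasp_force: 61.2
```

```bash
python3 - <<'E'
from h import *
print(arm.observe()["position"],to([.5277,-.1562,.0315],1.571-.077))
E
```

```text
[ 0.52537624 -0.15495368  0.05410766] [[-0.08, -0.04, 0.75], [0.0, -0.01, 0.03], [0.01, 0.0, -29.97]]
```

{"method": "servo_tool", "body": {
  "rotation": [
    [0,0,0],
    [0,0,0],
    [0,0,0],
    [0,0,0],
    [0,0,0]
  ],
  "slide": [
    [-0.03,0,0.3],
    [-0.03,0,0.6],
    [-0.03,0,0.75],
    [-0.03,0,0.75],
    [-0.03,0,0.75]
  ],
  "fingers": [255,255,255,255,255]
}}

```text
t: 29.42
position: [0.5263, -0.1551, 0.0309]
tcp_rot: [-0.115, -3.138, -0.001]
ft_force: [0.1, -0.6, -1.1]
finger_gap: 0.116
grasp_force: 61.2
```

{"method": "servo_tool", "body": {
  "rotation": [
    [0,0,0],
    [0,0,0]
  ],
  "slide": [
    [0,0,0],
    [0,0,0]
  ],
  "fingers": [255,255]
}}

```text
t: 29.58
position: [0.5268, -0.1553, 0.0317]
tcp_rot: [-0.115, -3.139, -0.0]
ft_force: [0.1, -0.9, -1.0]
finger_gap: 0.114
grasp_force: 61.2
```

Down freely this time (z .0315, no contact). Release and lift.

{"method": "servo_tool", "body": {
  "rotation": [
    [0,0,0],
    [0,0,0],
    [0,0,0],
    [0,0,0],
    [0,0,0],
    [0,0,0],
    [0,0,0],
    [0,0,0]
  ],
  "slide": [
    [0,0,0],
    [0,0,0],
    [0,0,0],
    [0,0,-0.5],
    [0,0,-1],
    [0,0,-2],
    [0,0,-3],
    [0,0,-3]
  ],
  "fingers": [200,200,200,200,200,200,200,200]
}}

```text
t: 30.25
position: [0.5297, -0.1561, 0.1281]
tcp_rot: [0.115, 3.131, -0.004]
ft_force: [0.3, 0.1, 0.7]
finger_gap: 0.216
grasp_force: 0.0
```

{"method": "servo_tool", "body": {
  "rotation": [
    [0,0,0],
    [0,0,0],
    [0,0,0],
    [0,0,0],
    [0,0,0],
    [0,0,0],
    [0,0,0],
    [0,0,0]
  ],
  "slide": [
    [0,0,-5],
    [0,0,-5],
    [0,0,-5],
    [0,-3,-5],
    [0,-3,-5],
    [0,-3,-5],
    [0,-3,-5],
    [0,-3,-5]
  ],
  "fingers": [200,200,200,200,200,200,200,200]
}}

```text
t: 30.92
position: [0.5201, -0.2453, 0.2713]
tcp_rot: [-0.118, -3.139, -0.001]
ft_force: [-0.3, 0.4, 0.5]
finger_gap: 0.215
grasp_force: 0.0
```

```bash
python3 - <<'E'
from h import *
w=grab("wrist","w19");p=arm.observe()["position"];print(p)
H,S,V=masks(w)
E=w["extrinsics"];print(-E[:3,:3].T@E[:3,3])
red=(S>130)&((H<8)|(H>172))&(V>60)
n,l,st,c=cv2.connectedComponentsWithStats(red.astype(np.uint8))
for k in range(1,n):
    if st[k,4]>100:
        print("red",st[k,4],axis(w,l==k,.021)[:3])
yel=(S>130)&(H>15)&(H<34)&(V>60);n,l,st,c=cv2.connectedComponentsWithStats(yel.astype(np.uint8));k=1+np.argmax(st[1:,4])
print("cut",axis(w,l==k,.022)[:3])
r=rect(w,.45,.62,-.19,-.12,.017,1000)
print(cv2.resize(r.max(2),None,fx=.25,fy=.2,interpolation=cv2.INTER_AREA))
E
```

```text
[ 0.51998701 -0.24456559  0.2710426 ]
[ 0.45065588 -0.23933631  0.39470397]
red 537 (array([ 0.4699, -0.3252]), np.float64(-0.133), array([45.4, 17.1]))
red 2093 (array([ 0.5102, -0.2709]), np.float64(-0.083), array([100.7,  32. ]))
cut (array([ 0.5099, -0.3872]), np.float64(-0.074), array([149.3,  28.7]))
[[152 145 121  66  58  63 159 178  66  52  53  67 120  82  50  52  52  50]
 [153 138 120  65  48  66 217 250  94  42  39 121 240 199  44  49  52  50]
 [152 135 114  62  46  72 222 248 118  81 112 153 241 205  61  53  51  51]
 [153 134 112  59  45  81 226 238 181 166 191 194 242 200  98  70  51  48]
 [154 129 110  58  44  97 234 236 237 237 238 237 243 187  99  64  50  44]
 [152 127 100  59  45  96 216 223 229 231 233 235 243 172 100  61  52  44]
 [150 128  96  58  52  72 114 132 226 231 235 179 177 124  99  58  50  50]
 [148 122  90  59  55  79 105 125 231 235 242 179 124 102  97  55  51  46]
 [163 125  79  59  55  79  97 131 197 199 240 174 103 101  94  53  51  48]
 [156 123  76  58  57  56  54 127 153 158 237 174  83  66  65  52  49  49]
 [142 120  73  59  58  56  50 129 146 170 
[... 1058 characters left out ...]
110  61  54  53  54  52]
 [109  60  61  58 157 241 180 148 131 148 238 153 104  58  55  52  64 133]
 [103  62  61  61 179 236 194 185 120 110 222 187 100  58  56  52  78 189]
 [ 98  62  61  66 144 233 205 165 114 152 236 142  98  59  58  53  86 193]
 [ 94  63  61  92 118 158 219 214 212 224 158 108  95  59  57  57  98 195]
 [ 85  64  62 125 185 181 183 192 196 163 109 110  92  59  57  58 113 196]
 [ 82  65  63 139 195 194 194 195 194 165 111 111  90  61  60  58 129 197]
 [ 78  67  66  97 123 132 140 148 156 141 103 106  84  64  60  61 145 196]
 [ 74  69  68  67  67  67  66  66  67  66  67  66  67  66  64  64 157 197]
 [ 75  69  69  70  69  69  68  68  68  68  69  68  68  67  65  68 168 198]]
```

Laterally right now, but the jaw appears raised and about 6 mm too far forward. I'll regrip, lift and shift it back.

```bash
python3 - <<'E'
from h import *
print(to([.527,-.1555,.10],1.571-.077))
E
```

```text
[[-0.02, 2.97, 5.7], [0.01, -0.01, 0.03], [0.02, 0.01, -29.97]]
```

{"method": "servo_tool", "body": {
  "rotation": [
    [0,0,0],
    [0,0,0],
    [0,0,0],
    [0,0,0],
    [0,0,0],
    [0,0,0],
    [0,0,0],
    [0,0,0]
  ],
  "slide": [
    [0,2.97,2],
    [0,2.97,4],
    [0,2.97,5.7],
    [0,2.97,5.7],
    [0,2.97,5.7],
    [0,2.97,5.7],
    [0,2.97,5.7],
    [0,2.97,5.7]
  ],
  "fingers": [200,200,200,200,200,200,200,200]
}}

```text
t: 31.63
position: [0.5276, -0.156, 0.1027]
tcp_rot: [0.114, 3.138, -0.001]
ft_force: [-0.5, -0.3, 1.3]
finger_gap: 0.214
grasp_force: 0.0
```

{"method": "servo_tool", "body": {
  "rotation": [
    [0,0,0],
    [0,0,0],
    [0,0,0],
    [0,0,0],
    [0,0,0],
    [0,0,0],
    [0,0,0],
    [0,0,0]
  ],
  "slide": [
    [0,0,1],
    [0,0,2],
    [0,0,2.25],
    [0,0,2.25],
    [0,0,2.25],
    [0,0,2.25],
    [0,0,2.25],
    [0,0,2.25]
  ],
  "fingers": [200,200,200,200,200,255,255,255]
}}

```text
t: 32.3
position: [0.5284, -0.1569, 0.0359]
tcp_rot: [0.115, 3.135, -0.002]
ft_force: [-0.1, -0.2, 7.2]
finger_gap: 0.117
grasp_force: 60.3
```

{"method": "servo_tool", "body": {
  "rotation": [
    [0,0,0],
    [0,0,0],
    [0,0,0],
    [0,0,0],
    [0,0,0],
    [0,0,0],
    [0,0,0],
    [0,0,0]
  ],
  "slide": [
    [0,0,0],
    [0,0,0],
    [0,0,-0.5],
    [0,0,-0.7],
    [0.2,0,-0.7],
    [0.2,0,-0.7],
    [0.2,0,-0.7],
    [0.2,0,-0.7]
  ],
  "fingers": [255,255,255,255,255,255,255,255]
}}

```text
t: 32.97
position: [0.5203, -0.1556, 0.0539]
tcp_rot: [-0.115, -3.139, -0.0]
ft_force: [0.7, -0.4, -1.0]
finger_gap: 0.116
grasp_force: 59.4
```

```bash
python3 - <<'E'
from h import *
w=grab("wrist","w20")
p=arm.observe()["position"];print(p, to(p,1.571-.077))
# ring near end on plane of held spanner
z=p[2]-.0165+.004
r=rect(w,.44,.56,-.19,-.12,z,1000);print(cv2.resize(r.max(2),None,fx=.25,fy=.25,interpolation=cv2.INTER_AREA)[10:])
E
```

```text
[ 0.52041062 -0.15566807  0.05385536] [[0.0, 0.0, 0.0], [0.0, -0.01, 0.03], [0.01, 0.0, -29.97]]
[[148 107  53  57  37  71 114  77  72  99  66 116  45  39  46  46  46  45]
 [149 101  52  53  46  68 114  86  66 101  78 104  36  44  44  47  45  45]
 [150  95  53  36  47  60  98 104  68 110  92  89  49  48  48  47  46  45]
 [150  89  52  36  47  53  53 174 113 213  69  54  50  48  47  46  45  46]
 [152  88  55  37  50  54  53 189 187 232  56  51  50  49  47  48  46  47]
 [150 112  63  40  53  55  57 202 235 236  54  52  51  49  48  48  47  46]
 [151 112  60  46  55  57  61 211 236 220  53  53  52  50  50  50  49  48]
 [149 110  54  40 116 146 156 229 238 222  98  81  57  52  48  50  51  52]
 [144 112  50  40 124 204 230 216 224 224 212 108  62  53  48  64  73  68]
 [137 103  40  40 111 233 200 178 175 153 213 148  60  53  48 111 192 193]
 [132  94  39  43 114 237 192 193 193 156 178 176  55  54  50 122 193 192]
 [133  86  38  44 107 229 199 193 192 118 208 148  50  54  49 133 194 194]
 [130  88  39  43 106 165 229 204 197 189 210 108  50  53  51 147 195 195]
 [126  88  45  44 108 139 200 222 225 182 118 101  50  54  51 157 196 196]
 [126  88  54  70 162 190 193 194 194 108 108  94  49  54  52 167 196 196]
 [124  84  56  56  57  58  63  78  87  71  75  70  55  55  52 180 196 197]
 [122  81  59  61  61  60  61  61  60  58  58  57  57  57  53 191 198 198]
 [124  77  63  65  67  65  66  64  64  63  61  60  59  58  62 198 199 199]
 [124  78  69  70  70  72  70  70  69  69  66  65  64  59  73 194 198 200]
 [122 103 202 181 168 160 144 126 117 105  82  69  67  63  66  65  71  77]]
```

{"method": "servo_tool", "body": {
  "rotation": [
    [0,0,0],
    [0,0,0],
    [0,0,0],
    [0,0,0],
    [0,0,0],
    [0,0,0],
    [0,0,0]
  ],
  "slide": [
    [-0.05,0,0],
    [-0.05,0,0.3],
    [-0.05,0,0.6],
    [-0.05,0,0.75],
    [-0.05,0,0.75],
    [-0.05,0,0.75],
    [-0.05,0,0.75]
  ],
  "fingers": [255,255,255,255,255,255,255]
}}

```text
t: 33.6
position: [0.5229, -0.1561, 0.0319]
tcp_rot: [0.115, 3.138, -0.001]
ft_force: [1.7, -1.3, 4.4]
finger_gap: 0.115
grasp_force: 60.4
```

{"method": "servo_tool", "body": {
  "rotation": [
    [0,0,0],
    [0,0,0],
    [0,0,0],
    [0,0,0],
    [0,0,0],
    [0,0,0],
    [0,0,0],
    [0,0,0]
  ],
  "slide": [
    [0,0,0],
    [0,0,0],
    [0,0,0],
    [0,0,-0.5],
    [0,0,-1],
    [0,0,-2],
    [0,0,-3],
    [0,0,-3]
  ],
  "fingers": [200,200,200,200,200,200,200,200]
}}

```text
t: 34.27
position: [0.5247, -0.1565, 0.1273]
tcp_rot: [0.115, 3.132, -0.003]
ft_force: [1.1, -0.5, 1.1]
finger_gap: 0.219
grasp_force: 0.0
```

{"method": "servo_tool", "body": {
  "rotation": [
    [0,0,0],
    [0,0,0],
    [0,0,0],
    [0,0,0],
    [0,0,0],
    [0,0,0],
    [0,0,0],
    [0,0,0]
  ],
  "slide": [
    [0,0,-5],
    [0,0,-5],
    [0,0,-5],
    [0,0,-5],
    [0,0,-5],
    [0,0,-5],
    [0,0,-5],
    [0,0,-5]
  ],
  "fingers": [200,200,200,200,200,200,200,200]
}}

```text
t: 34.93
position: [0.5216, -0.1556, 0.2699]
tcp_rot: [-0.115, -3.136, -0.001]
ft_force: [-0.4, -0.4, 0.8]
finger_gap: 0.216
grasp_force: 0.0
```

```bash
python3 - <<'E'
from h import *
w=grab("wrist","w21");p=arm.observe()["position"];print(p)
E=w["extrinsics"];print(-E[:3,:3].T@E[:3,3])
r=rect(w,.45,.63,-.19,-.12,.017,1000)
print(cv2.resize(r.max(2),None,fx=.25,fy=.25,interpolation=cv2.INTER_AREA))
E
```

```text
[ 0.52161757 -0.15562539  0.26990795]
[ 0.45253974 -0.14976855  0.39344415]
[[109 110  93  38  40  50  48  49  47  47  47  46  47  46  46  46  43  30]
 [110 109 100  40  41  48  48  48  47  44  45  45  46  47  47  47  42  30]
 [109 109 106  44  43  49  48  49  45  45  45  47  47  47  45  47  43  31]
 [114 114 107  51  44  49  46  47  45  45  45  46  46  47  46  47  41  30]
 [138 136 108  73  49  42  37  34  34  33  32  33  36  36  37  41  42  31]
 [139 136 109  73  50  74 125 134 133 110  91  67  63  65  50  43  45  43]
 [139 137 107  68  50 104 131 201 231 174 155 121 144 217 111  73  47  47]
 [141 134 104  64  50  74 106 207 228 168 103  93 155 235 112  70  46  48]
 [140 133 105  62  51  77 110 214 225 170 100  94 166 235 122  65  45  46]
 [139 129 104  58  52  80 117 217 222 202 174 162 191 234 115  63  47  47]
 [138 127 101  55  50  83 130 226 228 228 229 230 229 230 106  60  46  44]
 [138 126 101  53  53  90 133 221 224 226 226 228 229 208  95  57  47  45]
 [138 132  96  51  55  97 113 145 164 216 218 203 190 168  90  52  47  42]
 [165 132  91  50  57 108 104  90 134 224 226 178
[... 1651 characters left out ...]
 96  56  50  46  72 173]
 [106  60  57  78 117 223 190 171 102 100 171 193  97  57  52  49  80 177]
 [106  59  56  81 117 222 185 168 102 101 152 197  97  56  53  48  92 183]
 [103  58  56  85 108 207 202 168 103 109 196 166  94  56  55  51 101 186]
 [100  58  58  97 103 141 219 193 161 199 206 114  92  56  55  50 113 185]
 [ 97  59  63 153 147 135 152 198 213 170 114 104  90  56  57  53 124 184]
 [ 96  60  64 157 176 180 183 183 184 127 106 104  89  57  56  55 136 184]
 [ 89  61  61  64  70  74  84  94 102  89  80  85  77  59  58  55 147 185]
 [ 87  62  62  62  62  62  61  61  60  61  60  60  60  59  59  57 160 186]
 [ 84  63  64  63  63  63  63  63  63  62  63  62  61  61  60  62 166 186]]
```

The spanner now lies home: jaw end 4 mm and ring end 5.5 mm from the slot ends, apparent length 139.5 mm on its plane. On to the lamp.

```bash
python3 - <<'E'
from h import *
f=grab("top");g=grab("scene")
T=tri(f,(103,147.5),g,(196.8,92.3));print("post",T)
# refine knob: darkest blob in head area, both views
def dark(F,x0,x1,y0,y1):
    m=F["pixels"].max(2)<70; k=np.zeros_like(m);k[y0:y1,x0:x1]=m[y0:y1,x0:x1]
    n,l,st,c=cv2.connectedComponentsWithStats(k.astype(np.uint8))
    for i in range(1,n):
        if st[i,4]>8: print(st[i],c[i].round(1))
print("top");dark(f,160,200,160,195);print("scene");dark(g,190,222,110,140)
p=arm.observe()["position"];print(p)
E
```

```text
post [0.77069035 0.37952892 0.28664428]
top
[173 173   8   8  46] [176.2 177. ]
scene
[194 110  11   6  26] [199.8 112.4]
[203 122   6  13  63] [205.  128.1]
[ 0.5217555  -0.15565447  0.27037033]
```

```bash
python3 - <<'E'
from h import *
f=grab("top");g=grab("scene")
print(tri(f,(176.2,177),g,(205.3,128.1)))
print(to([.645,.185,.37],2.57))
E
```

```text
[0.64450901 0.19057848 0.29871638]
[[-3.25, 11.63, -3.3], [0.01, -0.01, -10.24], [-0.01, -0.01, 19.76]]
```

{"method": "servo_tool", "body": {
  "rotation": [
    [0,0,0],
    [0,0,0],
    [0,0,0],
    [0,0,0],
    [0,0,0],
    [0,0,0],
    [0,0,0]
  ],
  "slide": [
    [-1.3,5.8,-3.3],
    [-1.3,5.8,-3.3],
    [-1.3,5.8,-3.3],
    [-1.3,5.8,-3.3],
    [-1.3,5.8,-3.3],
    [-1.3,5.8,-3.3],
    [-1.3,5.8,-3.3]
  ],
  "fingers": [100,100,100,100,100,100,100]
}}

```text
t: 35.77
position: [0.5747, 0.0164, 0.3712]
tcp_rot: [0.11, 3.139, -0.0]
ft_force: [-0.2, -1.0, -0.1]
finger_gap: 0.608
grasp_force: 0.0
```

{"method": "servo_tool", "body": {
  "rotation": [
    [0,0,-7],
    [0,0,-7],
    [0,0,-7],
    [0,0,-7],
    [0,0,-7],
    [0,0,-7],
    [0,0,-7],
    [0,0,-7]
  ],
  "slide": [
    [-1.95,5.9,0],
    [-1.95,5.9,0],
    [-1.95,5.9,0],
    [-1.95,5.9,0],
    [-1.95,5.9,0],
    [-1.95,5.9,0],
    [-1.95,5.9,0],
    [-1.95,5.9,0]
  ],
  "fingers": [100,100,100,100,100,100,100,100]
}}

```text
t: 36.43
position: [0.6453, 0.186, 0.3699]
tcp_rot: [1.011, -2.973, 0.0]
ft_force: [-0.1, 0.0, -0.2]
finger_gap: 0.608
grasp_force: 0.0
```

{"method": "servo_tool", "body": {
  "rotation": [
    [0,0,-3.2],
    [0,0,-3.2],
    [0,0,-3.2],
    [0,0,-3.2],
    [0,0,-3.2],
    [0,0,-3.2]
  ],
  "slide": [
    [0,0,0],
    [0,0,0],
    [0,0,0],
    [0,0,0],
    [0,0,0],
    [0,0,0]
  ],
  "fingers": [100,100,100,100,100,100]
}}

```text
t: 36.93
position: [0.6451, 0.186, 0.3713]
tcp_rot: [-1.492, 2.764, -0.0]
ft_force: [0.2, -0.1, 0.3]
finger_gap: 0.608
grasp_force: 0.0
```

```bash
python3 - <<'E'
from h import *
w=grab("wrist","w22");print(arm.observe()["position"])
E=w["extrinsics"]
m=(w["pixels"].max(2)<60);m[230:]=0
# knob seen on the white head
n,l,st,c=cv2.connectedComponentsWithStats(m.astype(np.uint8))
for i in range(1,n):
    if st[i,4]>200: print(st[i],c[i].round(), ray(w,c[i][0],st[i,1]+6,.319).round(4))
print(proj(w,[.645,.188,.319]), proj(w,[.645,.188,.280]))
h=cv2.cvtColor(w["pixels"],cv2.COLOR_RGB2HSV)
wh=(h[...,2]>170); n,l,st,c=cv2.connectedComponentsWithStats(wh.astype(np.uint8))
for i in range(1,n):
    if st[i,4]>1500: print("white",st[i],c[i].round())
print(to([.645,.188,.307],2.57))
E
```

```text
[0.64515146 0.18624436 0.37116617]
[150   0  44  38 314] [178.  25.] [0.6121 0.0727 0.319 ]
[ 461    0   51  119 3072] [494.  40.] [0.4856 0.1558 0.319 ]
[104 131  20  34 225] [112. 148.] [0.6791 0.1031 0.319 ]
[ 32 187  48  43 482] [ 55. 209.] [0.7257 0.1096 0.319 ]
[174 198  15  32 219] [182. 213.] [0.67   0.1538 0.319 ]
[238 201  35  29 820] [254. 216.] [0.6371 0.1775 0.319 ]
[252.44264958 228.5822686 ] [252.06847086 207.33285239]
white [  187    97   130   152 10569] [248. 175.]
[[-0.05, 0.04, 2.14], [-0.0, 0.0, -0.08], [0.0, 0.0, 29.92]]
```

The knob (254,216) is where predicted. I'll descend and close loosely around it.

{"method": "servo_tool", "body": {
  "rotation": [
    [0,0,0],
    [0,0,0],
    [0,0,0],
    [0,0,0],
    [0,0,0],
    [0,0,0],
    [0,0,0],
    [0,0,0]
  ],
  "slide": [
    [-0.05,0.04,0.7],
    [-0.05,0.04,1.4],
    [-0.05,0.04,2.1],
    [-0.05,0.04,2.1],
    [-0.05,0.04,2.1],
    [-0.05,0.04,2.1],
    [-0.05,0.04,2.1],
    [-0.05,0.04,2.1]
  ],
  "fingers": [100,100,100,190,190,190,190,190]
}}

```text
t: 37.65
position: [0.6456, 0.1892, 0.3096]
tcp_rot: [-1.497, 2.759, -0.001]
ft_force: [0.0, 0.5, 0.2]
finger_gap: 0.257
grasp_force: 0.2
```

```bash
python3 - <<'E'
from h import *
s=arm.observe();p=s["position"];r=R.from_rotvec(s["tcp_rot"])
piv=np.array([.7707,.3795,p[2]]);print(s["joint_pos"].round(2),s["finger_gap"])
for th in(.2,.4,.6,.8,.87):
    q=piv+R.from_rotvec([0,0,-th]).apply(p-piv)
    print(th,(r.inv().apply(q-p)/.03).round(2),np.rad2deg(th)/6,q.round(3),np.linalg.norm(q[:2]-[.63,.19]).round(3))
E
```

```text
[ 0.28  0.44  0.51  1.64  0.   -0.71] 0.25746300056850835
0.2 [-0.16  1.51 -0.  ] 1.9098593171027443 [0.61  0.218 0.31 ] 0.034
0.4 [-0.62  2.95 -0.  ] 3.8197186342054885 [0.581 0.253 0.31 ] 0.08
0.6 [-1.35  4.28 -0.  ] 5.729577951308232 [0.56  0.293 0.31 ] 0.125
0.8 [-2.33  5.43 -0.  ] 7.639437268410977 [0.547 0.337 0.31 ] 0.169
0.87 [-2.73  5.79 -0.  ] 8.307888029396937 [0.545 0.352 0.31 ] 0.184
```

{"method": "servo_tool", "body": {
  "rotation": [
    [0,0,0.5],
    [0,0,1],
    [0,0,1.5],
    [0,0,1.9],
    [0,0,2.4],
    [0,0,2.9],
    [0,0,3.4],
    [0,0,3.8]
  ],
  "slide": [
    [0,0.38,0],
    [-0.04,0.76,0],
    [-0.1,1.14,0],
    [-0.16,1.51,0],
    [-0.24,1.9,0],
    [-0.35,2.25,0],
    [-0.48,2.6,0],
    [-0.62,2.95,0]
  ],
  "fingers": [190,190,190,190,190,190,190,190]
}}

```text
t: 38.32
position: [0.5811, 0.253, 0.3091]
tcp_rot: [-0.918, 3.002, -0.001]
ft_force: [0.1, -1.3, 0.2]
finger_gap: 0.252
grasp_force: 0.5
```

{"method": "servo_tool", "body": {
  "rotation": [
    [0,0,0.5],
    [0,0,1],
    [0,0,1.5],
    [0,0,1.9],
    [0,0,2.4],
    [0,0,2.9],
    [0,0,3.4],
    [0,0,4.2]
  ],
  "slide": [
    [0,0.38,0],
    [-0.04,0.76,0],
    [-0.1,1.14,0],
    [-0.16,1.51,0],
    [-0.24,1.9,0],
    [-0.35,2.25,0],
    [-0.48,2.6,0],
    [-0.76,3.27,0]
  ],
  "fingers": [190,190,190,190,190,190,190,190]
}}

```text
t: 38.98
position: [0.5451, 0.3458, 0.3093]
tcp_rot: [-0.238, 3.131, -0.001]
ft_force: [0.5, -1.2, 0.5]
finger_gap: 0.251
grasp_force: 0.6
```

{"method": "servo_tool", "body": {
  "rotation": [
    [0,0,0],
    [0,0,0],
    [0,0,0],
    [0,0,0],
    [0,0,0],
    [0,0,0],
    [0,0,0],
    [0,0,0]
  ],
  "slide": [
    [0,0,0],
    [0,0,0],
    [0,0,0],
    [0,0,0],
    [0,0,-1],
    [0,0,-2],
    [0,0,-3],
    [0,0,-3]
  ],
  "fingers": [130,130,130,130,130,130,130,130]
}}

```text
t: 39.65
position: [0.5452, 0.346, 0.4049]
tcp_rot: [-0.245, 3.123, 0.007]
ft_force: [0.9, 0.0, 2.0]
finger_gap: 0.494
grasp_force: 0.0
```

```bash
python3 - <<'E'
from h import *
f=grab("top","t2");g=grab("scene","s2");w=grab("wrist","w23")
print(arm.observe()["position"])
h=cv2.cvtColor(f["pixels"],cv2.COLOR_RGB2HSV).astype(int)
P=proj(f,[.545,.352,.26]);print("pred",P)
wh=(h[...,2]>190)&(h[...,1]<70); yy,xx=np.mgrid[:384,:512]; wh&=(np.hypot(xx-P[0],yy-P[1])<60)
n,l,st,c=cv2.connectedComponentsWithStats(wh.astype(np.uint8))
for i in range(1,n):
    if st[i,4]>150: print(st[i],c[i].round(1),ray(f,*c[i],.26).round(3))
# cup: dark blob
m=(f["pixels"].max(2)<60)&(np.hypot(xx-188,yy-199)<30)
print("cup",np.argwhere(m).mean(0)[::-1],m.sum(), ray(f,*np.argwhere(m).mean(0)[::-1],.08).round(4))
n,l,st,c=cv2.connectedComponentsWithStats(m.astype(np.uint8));print(st[1:],c[1:])
E
```

```text
[0.54527988 0.34636143 0.39793731]
pred [125.53551153 225.71129753]
[ 118  175   68   95 2511] [152.3 224.9] [0.534 0.28  0.26 ]
cup [186.67523364 197.30373832] 428 [0.6348 0.1975 0.08  ]
[[175 186  24  23 428]] [[186.67523364 197.30373832]]
```

```bash
python3 - <<'E'
from h import *
print(to([.56,.09,.30],1.571-.05))
f=grab("top");P=proj(f,[.545,.346,.30]).astype(int);print(P);print(f["pixels"].max(2)[P[1]-10:P[1]+11:2,P[0]-14:P[0]+15:2])
E
```

```text
[[0.85, -8.52, 3.26], [0.0, 0.01, 1.97], [-0.01, 0.01, -28.03]]
[123 223]
[[ 55  49  47  46  51  47  40  38  59 128 194 226 230 229 224]
 [ 78  59  52  60  73  58  64  84 108 203 225 228 231 231 232]
 [ 98  79  84 138 172 141 111 134 181 222 228 229 233 233 233]
 [105 100 120 179 182 156 158 169 205 225 227 230 233 234 235]
 [108 106 105 116  92  66  83  96 137 208 227 231 233 235 236]
 [113 111 107 101  85  60  46  42  64 145 222 231 234 235 238]
 [116 113 110 108 101  89  60  37  49 120 217 231 234 236 238]
 [117 114 113 110 107 103  91  67  77 166 226 232 235 235 238]
 [118 117 115 113 110 106 102  94 134 218 231 233 235 236 238]
 [122 119 118 115 112 109 108 102 119 194 229 234 236 236 237]
 [121 119 118 116 115 113 111 107 104 122 191 231 235 236 236]]
```

{"method": "servo_tool", "body": {
  "rotation": [
    [0,0,2],
    [0,0,2],
    [0,0,2],
    [0,0,2],
    [0,0,2],
    [0,0,2],
    [0,0,2],
    [0,0,2]
  ],
  "slide": [
    [0.85,-8.5,0],
    [0.85,-8.5,0],
    [0.85,-8.5,0],
    [0.85,-8.5,0],
    [0.85,-8.5,0],
    [0.85,-8.5,1.5],
    [0.85,-8.5,3.2],
    [0.85,-8.5,3.2]
  ],
  "fingers": [0,0,0,0,0,0,0,0]
}}

```text
t: 40.52
position: [0.5581, 0.0881, 0.2979]
tcp_rot: [-0.087, -3.137, 0.001]
ft_force: [0.6, 0.9, -0.0]
finger_gap: 1.005
grasp_force: 0.0
```

{"method": "servo_tool", "body": {
  "rotation": [
    [0,0,0],
    [0,0,0],
    [0,0,0],
    [0,0,0]
  ],
  "slide": [
    [0,0,0],
    [0,0,0],
    [0,0,0],
    [0,0,0]
  ],
  "fingers": [0,0,0,0]
}}

```text
t: 40.85
position: [0.5602, 0.0917, 0.3042]
tcp_rot: [0.081, 3.137, 0.001]
ft_force: [0.1, 0.2, -0.1]
finger_gap: 0.998
grasp_force: 0.0
```

```bash
python3 - <<'E'
from h import *
f=grab("top","t3");w=grab("wrist","w24");p=arm.observe()["position"];print(p)
yy,xx=np.mgrid[:384,:512]
P=proj(f,[.545,.346,.30])
m=(f["pixels"].max(2)<75)&(np.hypot(xx-P[0],yy-P[1])<14)
n,l,st,c=cv2.connectedComponentsWithStats(m.astype(np.uint8));print(P,st[1:].tolist(),c[1:].round(1).tolist())
E=w["extrinsics"];print("cam",(-E[:3,:3].T@E[:3,3]).round(3))
for nm,q in(("cup",[.631,.194,.079]),("lid",[.6255,-.006,.113]),("empty",[.70,-.01,.088])): print(nm,proj(w,q).round(0))
d=w["pixels"].max(2)<70
n,l,st,c=cv2.connectedComponentsWithStats(d.astype(np.uint8))
for i in range(1,n):
    if st[i,4]>300: print(st[i],c[i].round(1))
E
```

```text
[0.56027244 0.09180091 0.30391836]
[123.30229982 223.2098364 ] [[116, 220, 12, 9, 75]] [[121.4, 224.2]]
cam [0.49  0.096 0.427]
cup [342. 223.]
lid [158. 239.]
empty [169. 288.]
[    0    45    96   210 13622] [ 44.6 160.9]
[290 151  88  17 465] [331.6 159.7]
[    0   190   512   194 43222] [280. 324.]
[141 212  53  53 451] [174.9 226.2]
[305 290  47  29 443] [328.5 299. ]
[237 314  41  32 518] [253.5 329.8]
```

{"method": "servo_tool", "body": {
  "rotation": [
    [0,0,0],
    [0,0,0],
    [0,0,0],
    [0,0,0],
    [0,0,0],
    [0,0,0]
  ],
  "slide": [
    [-2.5,0,0],
    [-2.5,0,0],
    [-2.5,0,0],
    [-2.5,0,0],
    [-2.5,0,0],
    [-2.5,0,0]
  ],
  "fingers": [0,0,0,0,0,0]
}}

```text
t: 41.45
position: [0.6338, 0.0874, 0.3031]
tcp_rot: [0.081, 3.139, 0.0]
ft_force: [0.0, -0.3, -0.7]
finger_gap: 1.0
grasp_force: 0.0
```

```bash
python3 - <<'E'
from h import *
w=grab("wrist","w25");p=arm.observe()["position"];print(p)
E=w["extrinsics"];print("cam",(-E[:3,:3].T@E[:3,3]).round(3))
for nm,q in(("cup",[.631,.194,.079]),("lid",[.6255,-.006,.113]),("empty",[.70,-.01,.088])): print(nm,proj(w,q).round(0))
d=(w["pixels"].max(2)<70).astype(np.uint8)
d=cv2.morphologyEx(d,cv2.MORPH_OPEN,np.ones((5,5)))
n,l,st,c=cv2.connectedComponentsWithStats(d)
for i in range(1,n):
    if st[i,4]>300:
        v,u=np.where(l==i); print(st[i],c[i].round(1),cv2.minEnclosingCircle(np.stack([u,v],1).astype(np.float32)))
g=cv2.GaussianBlur(w["pixels"].max(2),(5,5),0)
for nm,q,r in(("cup",[.631,.194,.080],.043),("lid",[.6255,-.006,.113],.031)):
    a=proj(w,q);b=proj(w,np.array(q)+[0,r,0]);R0=np.linalg.norm(a-b);print(nm,R0)
    c=cv2.HoughCircles(g,cv2.HOUGH_GRADIENT,1,20,param1=60,param2=14,minRadius=int(R0*.75),maxRadius=int(R0*1.25))
    if c is not None:
        for x in c[0][:12]:
            if np.hypot(*(x[:2]-a))<40: print(x.round(1),ray(w,x[0],x[1],q[2]).round(4))
E
```

```text
[0.63365176 0.08729634 0.30330901]
cam [0.564 0.092 0.426]
cup [348. 159.]
lid [153. 170.]
empty [165. 231.]
[    0     0    88   203 12495] [ 40.4 106.8] ((41.0, 100.5), 108.54156494140625)
[ 313  125   79   76 4793] [352.1 162.3] ((352.4245910644531, 162.28770446777344), 40.603389739990234)
[481 233  31  22 430] [498.8 245.6] ((496.6000061035156, 244.5), 15.799144744873047)
[    0   244   512   140 34351] [255.4 340.4] ((255.5, 346.5), 258.09405517578125)
cup 40.430983766693934
[351.5 163.5  39.4] [0.6355 0.1976 0.08  ]
lid 31.617114988832906
[157.5 174.5  31.8] [ 0.6298 -0.0022  0.113 ]
```

```bash
python3 - <<'E'
from h import *
f=grab("top");print(ray(f,249.3,186.1,.113).round(4))
g=cv2.resize(cv2.GaussianBlur(f["pixels"].max(2),(3,3),0)[160:215,225:275],None,fx=4,fy=4,interpolation=cv2.INTER_CUBIC)
c=cv2.HoughCircles(g,cv2.HOUGH_GRADIENT,1,20,param1=60,param2=12,minRadius=36,maxRadius=56)
if c is not None:
    for x in c[0][:4]: print(x,ray(f,x[0]/4+225-.4,x[1]/4+160-.4,.113).round(4))
print(to([.629,-.004,.17],1.571-.05))
E
```

```text
[ 0.6263 -0.006   0.113 ]
[180.5  84.5  50.8] [ 0.6315 -0.0727  0.113 ]
[149.5   2.5  42.7] [ 0.7024 -0.0614  0.113 ]
[[0.0, -3.05, 4.44], [0.0, 0.02, -0.02], [0.03, -0.01, 29.98]]
```

{"method": "servo_tool", "body": {
  "rotation": [
    [0,0,0],
    [0,0,0],
    [0,0,0],
    [0,0,0],
    [0,0,0],
    [0,0,0],
    [0,0,0]
  ],
  "slide": [
    [0,-3.03,1],
    [0,-3.03,2],
    [0,-3.03,3.4],
    [0,-3.03,4.4],
    [0,-3.03,4.4],
    [0,-3.03,4.4],
    [0,-3.03,4.4]
  ],
  "fingers": [0,0,0,0,0,0,0]
}}

```text
t: 42.13
position: [0.6296, -0.0034, 0.1718]
tcp_rot: [0.082, 3.139, 0.0]
ft_force: [0.5, 0.2, 1.6]
finger_gap: 0.998
grasp_force: 0.0
```

```bash
python3 - <<'E'
from h import *
w=grab("wrist","w26");print(arm.observe()["position"])
a=proj(w,[.629,-.003,.113]);print(a, abs(a[0]-proj(w,[.629,.028,.113])[0]))
g=w["pixels"].max(2)
for v in range(int(a[1])-60,int(a[1])+10,15): print(v,g[v,150:360:7])
print(to([.629,-.003,.075],1.571-.05))
E
```

```text
[ 0.63058914 -0.00316506  0.17301189]
[248.84306812 221.06842376] 52.235160849679716
161 [187 190 187 191 187 188 190 200  87  99 101 127 214 139 128 113 103  95
  87 111  96 104  94  97  96  90  94  96  97  96]
176 [190 188 184 188 185 190 192 203  76 131 167  40  39  49  62  43  33  31
 132 102  94 101 100  94  96  91  95  93 101  90]
191 [185 179 182 189 187 188 187 200  83  91  96  93 100 106 104  84  93  91
 103  86  96 101  98  98  98 100  96  98  99  98]
206 [185 185 184 186 188 187 185 186  95  91  94  83  60  98  98  95  91  56
  52  53  47  98  92  92  93  96 138 154 180 189]
221 [190 188 191 184 183 186 189 147 109 113 105 105 100  93  97 237 152 120
  54  58  52 162  98  95  92  96 185 185 191 188]
[[0.07, 0.0, 3.27], [0.0, 0.04, -0.02], [0.06, -0.0, 29.98]]
```

Lid is centred at column ~248, as predicted. Descend and grip.

{"method": "servo_tool", "body": {
  "rotation": [
    [0,0,0],
    [0,0,0],
    [0,0,0],
    [0,0,0],
    [0,0,0],
    [0,0,0],
    [0,0,0]
  ],
  "slide": [
    [0.05,0,0.8],
    [0.05,0,1.6],
    [0.05,0,2.4],
    [0.05,0,3.2],
    [0.05,0,3.2],
    [0.05,0,3.2],
    [0.05,0,3.2]
  ],
  "fingers": [0,0,0,0,0,0,0]
}}

```text
t: 42.77
position: [0.6299, -0.0032, 0.0771]
tcp_rot: [0.081, 3.136, 0.0]
ft_force: [0.3, 0.9, 0.4]
finger_gap: 0.998
grasp_force: 0.0
```

{"method": "servo_tool", "body": {
  "rotation": [
    [0,0,0],
    [0,0,0],
    [0,0,0],
    [0,0,0],
    [0,0,0],
    [0,0,0],
    [0,0,0],
    [0,0,0]
  ],
  "slide": [
    [0,0,0],
    [0,0,0],
    [0,0,0],
    [0,0,0],
    [0,0,0],
    [0,0,0],
    [0,0,0],
    [0,0,0]
  ],
  "fingers": [120,255,255,255,255,255,255,255]
}}

```text
t: 43.43
position: [0.6294, -0.004, 0.0768]
tcp_rot: [0.083, 3.136, -0.0]
ft_force: [-0.2, -0.9, 8.0]
finger_gap: 0.674
grasp_force: 59.6
```

{"method": "servo_tool", "body": {
  "rotation": [
    [0,0,0],
    [0,0,0],
    [0,0,0],
    [0,0,0],
    [0,0,0],
    [0,0,0],
    [0,0,0],
    [0,0,0]
  ],
  "slide": [
    [0,0,-0.7],
    [0,0,-1.5],
    [0,0,-2.3],
    [0,0,-3.2],
    [0,0,-4.2],
    [0,0,-4.2],
    [0,0,-4.2],
    [0,0,-4.2]
  ],
  "fingers": [255,255,255,255,255,255,255,255]
}}

```text
t: 44.1
position: [0.6277, -0.0038, 0.199]
tcp_rot: [-0.083, -3.139, 0.0]
ft_force: [0.8, -0.2, -4.8]
finger_gap: 0.676
grasp_force: 61.9
```

```bash
python3 - <<'E'
from h import *
f=grab("top","t4");s=arm.observe();print(s["position"],s["finger_gap"])
H,S,V=masks(f);yy,xx=np.mgrid[:384,:512]
tr=(xx>280)&(xx<392)&(yy>153)&(yy<255)
for nm,m,z in(("red",(S>150)&((H<10)|(H>170)),.02),("yel",(S>150)&(H>15)&(H<32),.02)):
    n,l,st,c=cv2.connectedComponentsWithStats((m&tr).astype(np.uint8))
    for i in range(1,n):
        if st[i,4]>15: print(nm,axis(f,l==i,z)[:4])
print("elsewhere",[(nm,int((m&~tr&(xx>140)&(xx<300)&(yy>215)&(yy<300)).sum())) for nm,m in(("red",(S>150)&((H<10)|(H>170))),("yel",(S>150)&(H>15)&(H<32)))])
r=rect(f,.45,.63,-.19,-.12,.017,1000);print(cv2.resize(r.max(2),None,fx=1/7,fy=1/10,interpolation=cv2.INTER_AREA))
print(to([.6345,.1975,.195],1.571-.05))
E
```

```text
[ 0.62726301 -0.00378179  0.19811519] 0.6750058580951004
red (array([ 0.5109, -0.2749]), np.float64(-0.108), array([95.5, 31.5]), 239)
red (array([ 0.47  , -0.3286]), np.float64(-0.116), array([40.2, 14.5]), 53)
yel (array([ 0.5087, -0.3912]), np.float64(-0.094), array([147.8,  33.9]), 393)
elsewhere [('red', 0), ('yel', 0)]
[[123  98  73  51  47  46  47  48  48  48]
 [123 100  69  58  61  56  52  49  49  48]
 [124 103  72  96 145 140  96 112  98  54]
 [125 107  68  89 163 161 128 154 122  56]
 [125 107  69  95 160 183 183 183 125  55]
 [126 110  72  82 106 161 173 122  78  49]
 [126 109  62  52  88 139 140  77  50  46]
 [126 109  61  49  94 128 120  68  46  45]
 [126 109  58  38  80 128 126  59  46  46]
 [126 109  57  38  97 130 102  52  48  48]
 [126 110  57  39  94 128 104  52  49  48]
 [126 112  60  41 101 132  92  50  48  47]
 [126 112  63  53 126 147  87  50  48  48]
 [126 113  96 103 157 176 116  71  49  54]
 [126 115 103 147 145 133 141  88  49  78]
 [126 117 103 145 139 125 147  86  50  90]
 [127 120 110 123 138 123  94  66  50  96]
 [126 114  73  58  60  57  54  50  51 108]]
[[0.11, 6.71, 0.1], [-0.0, -0.03, -0.03], [-0.04, 0.0, 29.97]]
```

{"method": "servo_tool", "body": {
  "rotation": [
    [0,0,0],
    [0,0,0],
    [0,0,0],
    [0,0,0],
    [0,0,0],
    [0,0,0],
    [0,0,0],
    [0,0,0]
  ],
  "slide": [
    [0,1.5,0],
    [0.02,3,0],
    [0.05,4.5,0],
    [0.1,6,0],
    [0.1,6.7,0],
    [0.1,6.7,0],
    [0.1,6.7,0],
    [0.1,6.7,0]
  ],
  "fingers": [255,255,255,255,255,255,255,255]
}}

```text
t: 44.82
position: [0.6348, 0.1969, 0.198]
tcp_rot: [-0.081, -3.138, 0.002]
ft_force: [0.3, -0.4, -3.2]
finger_gap: 0.675
grasp_force: 62.2
```

```bash
python3 - <<'E'
from h import *
print(arm.observe()["position"],to([.6345,.1975,.155],1.571-.05))
E
```

```text
[0.63484327 0.19692838 0.19798186] [[0.01, 0.02, 1.43], [-0.02, -0.03, -0.02], [-0.04, 0.02, 29.98]]
```

Centred above the cup. Lower to just above the floor, then press.

{"method": "servo_tool", "body": {
  "rotation": [
    [0,0,0],
    [0,0,0],
    [0,0,0],
    [0,0,0],
    [0,0,0],
    [0,0,0]
  ],
  "slide": [
    [0,0,0.5],
    [0,0,1],
    [0,0,1.5],
    [0,0,1.6],
    [0,0,1.7],
    [0,0,1.7]
  ],
  "fingers": [255,255,255,255,255,255]
}}

```text
t: 45.32
position: [0.6355, 0.196, 0.1485]
tcp_rot: [-0.085, -3.14, 0.001]
ft_force: [-0.9, -0.2, -3.0]
finger_gap: 0.667
grasp_force: 62.1
```

{"method": "servo_tool", "body": {
  "rotation": [
    [0,0,0],
    [0,0,0],
    [0,0,0],
    [0,0,0],
    [0,0,0]
  ],
  "slide": [
    [0,0,0.1],
    [0,0,0.2],
    [0,0,0.3],
    [0,0,0.4],
    [0,0,0.4]
  ],
  "fingers": [255,255,255,255,255]
}}

```text
t: 45.73
position: [0.6363, 0.197, 0.1379]
tcp_rot: [0.083, 3.138, -0.0]
ft_force: [-0.3, -2.3, 6.2]
finger_gap: 0.676
grasp_force: 62.8
```

{"method": "servo_tool", "body": {
  "rotation": [
    [0,0,0],
    [0,0,0],
    [0,0,0],
    [0,0,0]
  ],
  "slide": [
    [0,0,0.1],
    [0,0,0.2],
    [0,0,0.25],
    [0,0,0.25]
  ],
  "fingers": [255,255,255,255]
}}

```text
t: 46.07
position: [0.6366, 0.197, 0.1346]
tcp_rot: [0.083, 3.134, 0.001]
ft_force: [-5.2, -4.1, 22.2]
finger_gap: 0.673
grasp_force: 64.1
```

At the bottom stop (25 N net). Holding for 1.3 s, then raising.

{"method": "servo_tool", "body": {
  "rotation": [
    [0,0,0],
    [0,0,0],
    [0,0,0],
    [0,0,0],
    [0,0,0],
    [0,0,0],
    [0,0,0],
    [0,0,0]
  ],
  "slide": [
    [0,0,0],
    [0,0,0],
    [0,0,0],
    [0,0,0],
    [0,0,0],
    [0,0,0],
    [0,0,0],
    [0,0,0]
  ],
  "fingers": [255,255,255,255,255,255,255,255]
}}

```text
t: 46.73
position: [0.6366, 0.197, 0.1346]
tcp_rot: [0.083, 3.134, 0.001]
ft_force: [-7.1, -4.1, 22.5]
finger_gap: 0.673
grasp_force: 64.1
```

{"method": "servo_tool", "body": {
  "rotation": [
    [0,0,0],
    [0,0,0],
    [0,0,0],
    [0,0,0],
    [0,0,0],
    [0,0,0],
    [0,0,0],
    [0,0,0]
  ],
  "slide": [
    [0,0,0],
    [0,0,0],
    [0,0,0],
    [0,0,0],
    [0,0,0],
    [0,0,0],
    [0,0,0],
    [0,0,0]
  ],
  "fingers": [255,255,255,255,255,255,255,255]
}}

```text
t: 47.4
position: [0.6366, 0.197, 0.1346]
tcp_rot: [0.083, 3.134, 0.001]
ft_force: [-6.8, -5.4, 23.0]
finger_gap: 0.672
grasp_force: 64.1
```

{"method": "servo_tool", "body": {
  "rotation": [
    [0,0,0],
    [0,0,0],
    [0,0,0],
    [0,0,0],
    [0,0,0],
    [0,0,0],
    [0,0,0]
  ],
  "slide": [
    [0,0,-0.3],
    [0,0,-0.8],
    [0,0,-1.4],
    [0,0,-2],
    [0,0,-2.3],
    [0,0,-2.3],
    [0,0,-2.3]
  ],
  "fingers": [255,255,255,255,255,255,255]
}}

```text
t: 47.98
position: [0.6357, 0.1974, 0.198]
tcp_rot: [0.082, 3.14, 0.0]
ft_force: [-0.1, -1.0, -4.0]
finger_gap: 0.67
grasp_force: 62.2
```

```bash
python3 - <<'E'
from h import *
print(arm.observe()["position"],to([.6295,-.0037,.20],1.571-.05))
E
```

```text
[0.63569627 0.19738117 0.1979653 ] [[-0.14, -6.7, -0.07], [0.0, 0.0, -0.02], [0.0, -0.0, 29.98]]
```

{"method": "servo_tool", "body": {
  "rotation": [
    [0,0,0],
    [0,0,0],
    [0,0,0],
    [0,0,0],
    [0,0,0],
    [0,0,0],
    [0,0,0],
    [0,0,0]
  ],
  "slide": [
    [-0.03,-1.3,0],
    [-0.06,-2.7,0],
    [-0.1,-4.2,0],
    [-0.14,-5.7,0],
    [-0.14,-6.7,0],
    [-0.14,-6.7,0],
    [-0.14,-6.7,0],
    [-0.14,-6.7,0]
  ],
  "fingers": [255,255,255,255,255,255,255,255]
}}

```text
t: 48.65
position: [0.6288, -0.0038, 0.197]
tcp_rot: [-0.084, -3.138, -0.001]
ft_force: [0.4, 0.1, -3.0]
finger_gap: 0.675
grasp_force: 62.5
```

{"method": "servo_tool", "body": {
  "rotation": [
    [0,0,0],
    [0,0,0],
    [0,0,0],
    [0,0,0]
  ],
  "slide": [
    [0,0,0.5],
    [0,0,1],
    [0,0,1.5],
    [0,0,1.5]
  ],
  "fingers": [255,255,255,255]
}}

```text
t: 48.98
position: [0.6275, -0.002, 0.1493]
tcp_rot: [-0.078, -3.135, -0.0]
ft_force: [-0.3, 0.5, -4.4]
finger_gap: 0.677
grasp_force: 62.4
```

```bash
python3 - <<'E'
from h import *
print(arm.observe()["position"],to([.6295,-.0037,.0785],1.571-.05))
E
```

```text
[ 0.62746238 -0.00197864  0.14930568] [[-0.09, -0.05, 2.36], [0.0, -0.06, -0.0], [-0.09, -0.0, 30.0]]
```

{"method": "servo_tool", "body": {
  "rotation": [
    [0,0,0],
    [0,0,0],
    [0,0,0],
    [0,0,0],
    [0,0,0],
    [0,0,0],
    [0,0,0],
    [0,0,0]
  ],
  "slide": [
    [-0.06,-0.05,0],
    [-0.06,-0.05,0.7],
    [-0.06,-0.05,1.4],
    [-0.06,-0.05,2],
    [-0.06,-0.05,2.2],
    [-0.06,-0.05,2.3],
    [-0.06,-0.05,2.3],
    [-0.06,-0.05,2.3]
  ],
  "fingers": [255,255,255,255,255,255,255,255]
}}

```text
t: 49.65
position: [0.6318, -0.0052, 0.0859]
tcp_rot: [0.082, 3.139, 0.0]
ft_force: [0.1, -0.7, -3.4]
finger_gap: 0.672
grasp_force: 62.5
```

{"method": "servo_tool", "body": {
  "rotation": [
    [0,0,0],
    [0,0,0],
    [0,0,0],
    [0,0,0]
  ],
  "slide": [
    [0.06,0.04,0.1],
    [0.06,0.04,0.2],
    [0.06,0.04,0.27],
    [0.06,0.04,0.27]
  ],
  "fingers": [255,255,255,255]
}}

```text
t: 49.98
position: [0.6296, -0.0041, 0.0769]
tcp_rot: [0.082, 3.139, 0.0]
ft_force: [-0.0, 0.0, -1.3]
finger_gap: 0.672
grasp_force: 62.7
```

Jar is at pick height and touching lightly. Release, wait, raise and back off.

{"method": "servo_tool", "body": {
  "rotation": [
    [0,0,0],
    [0,0,0],
    [0,0,0],
    [0,0,0],
    [0,0,0],
    [0,0,0],
    [0,0,0],
    [0,0,0]
  ],
  "slide": [
    [0,0,0],
    [0,0,0],
    [0,0,0],
    [0,0,0],
    [0,0,0],
    [0,0,0],
    [0,0,0],
    [0,0,0]
  ],
  "fingers": [60,40,20,0,0,0,0,0]
}}

```text
t: 50.65
position: [0.6292, -0.0041, 0.0763]
tcp_rot: [0.082, 3.14, -0.0]
ft_force: [-0.3, 0.3, 0.1]
finger_gap: 1.002
grasp_force: 0.0
```

{"method": "servo_tool", "body": {
  "rotation": [
    [0,0,0],
    [0,0,0],
    [0,0,0],
    [0,0,0],
    [0,0,0],
    [0,0,0],
    [0,0,0],
    [0,0,0]
  ],
  "slide": [
    [0,0,-0.5],
    [0,0,-1],
    [0,0,-2],
    [0,0,-3],
    [0,0,-4],
    [0,0,-5],
    [0,0,-6],
    [0,0,-7]
  ],
  "fingers": [0,0,0,0,0,0,0,0]
}}

```text
t: 51.32
position: [0.6289, -0.0041, 0.2879]
tcp_rot: [0.082, 3.14, 0.0]
ft_force: [0.9, -0.5, 0.5]
finger_gap: 1.0
grasp_force: 0.0
```

{"method": "servo_tool", "body": {
  "rotation": [
    [0,0,0],
    [0,0,0],
    [0,0,0],
    [0,0,0],
    [0,0,0],
    [0,0,0],
    [0,0,0],
    [0,0,0]
  ],
  "slide": [
    [4,-5,0],
    [4,-5,0],
    [4,-5,0],
    [4,-5,0],
    [4,-5,0],
    [4,-5,0],
    [4,-5,0],
    [4,-5,0]
  ],
  "fingers": [0,0,0,0,0,0,0,0]
}}

```text
t: 51.98
position: [0.5018, -0.1475, 0.2865]
tcp_rot: [0.083, 3.14, 0.0]
ft_force: [0.4, 0.4, -0.3]
finger_gap: 0.999
grasp_force: 0.0
```

```bash
python3 - <<'E'
from h import *
w=grab("wrist","w27");f=grab("top","t5");f0=cv2.imread("pics/top0.png")[:,:,::-1].astype(int)
print(arm.observe()["position"])
d=np.abs(f["pixels"].astype(int)-f0).sum(2)
print("jar area diff",d[165:205,225:265].mean(),"max",d[165:205,225:265].max())
H,S,V=masks(w)
red=(S>130)&((H<8)|(H>172))&(V>60);n,l,st,c=cv2.connectedComponentsWithStats(red.astype(np.uint8))
for k in range(1,n):
    if st[k,4]>200: print("red",st[k],axis(w,l==k,.022)[:3])
yel=(S>150)&(H>15)&(H<34)&(V>60);n,l,st,c=cv2.connectedComponentsWithStats(yel.astype(np.uint8));k=1+np.argmax(st[1:,4])
print("cut",axis(w,l==k,.022)[:3])
r=rect(w,.45,.63,-.19,-.12,.017,1000);print(cv2.resize(r.max(2),None,fx=1/5,fy=1/6,interpolation=cv2.INTER_AREA))
E
```

```text
[ 0.50222824 -0.14693332  0.28610235]
jar area diff 5.123125 max 28
red [ 90 122  17  40 534] (array([ 0.4706, -0.3243]), np.float64(-0.155), array([46.7, 18. ]))
red [ 132  131   28   84 1942] (array([ 0.5116, -0.2727]), np.float64(-0.11), array([103.7,  31.7]))
cut (array([ 0.5097, -0.3866]), np.float64(-0.073), array([149.5,  30. ]))
[[120 119  87  45  44  43  42  40  41  41  41  41  41  39]
 [121 117  86  45  44  42  41  41  41  40  41  41  40  40]
 [120 111  84  45  40  37  41  38  38  37  37  38  40  40]
 [120 107  80  43  53  62 161 128  62  41  96 114  34  41]
 [120 106  76  43  66  87 189 185 127  78 147 173  54  40]
 [121 104  68  43  69  91 192 185 144 117 164 176  50  39]
 [120 101  63  44  72  98 198 203 204 205 205 175  46  40]
 [118  98  61  45  80  92 151 173 193 189 177 126  43  39]
 [124  99  58  51 134 118  80 148 199 177  81  77  42  36]
 [126  92  53  43  49  68  79 148 161 159  60  55  39  37]
 [118  89  49  43  42  62  80 140 111 115  44  40  38  35]
 [117  86  45  42  42  69  80 141 117 107  42  39  39  36]
 [114  85  39  38  35  69  81 139 127 108  37  36  36
[... 309 characters left out ...]
9  43  41  29  28  93 107 175  44  39  38  39  38]
 [ 96  64  43  41  30  29 104 106 175  41  39  38  39  40]
 [ 92  58  44  37  31  30 117 188 180  39  40  39  40  39]
 [ 89  51  48  64  46  37 132 201 170  39  40  40  40  40]
 [ 86  46  59 138  95 137 191 199 193 124  60  41  40  44]
 [ 86  46  57  95 113 197 139 103 109 187  64  41  37  99]
 [ 84  46  59  86 123 187 146  92  86 169  65  43  39 112]
 [ 81  46  81  97  92 175 167 121 161 143  55  44  41 125]
 [ 78  47 102 149 119 131 164 160 119  87  53  44  42 135]
 [ 70  48 105 149 152 154 156 120  86  85  51  45  44 145]
 [ 69  50  50  51  55  57  63  61  56  60  48  47  50 151]
 [ 66  51  50  50  49  50  49  49  49  50  49  48  57 156]]
```

```bash
python3 -c "
from workcell import arm
print(arm.close_job())"
```

```text
the job is handed in; nothing more can be done
None
```

The job is handed in (the call gave no verdict): the four loose tools (screwdriver, marker, cutter, small spanner) measured home in their cut-outs, the lamp is about 0.18 m from the mixer's middle, the jar was pressed with about 25 N, beyond the 12 N needed for the stop, for about 1.3 s, and it is back in its bay.

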